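# Pull the fixture plugs and thread the alignment bar

## Task

Clear the welding fixture: rock each orange-handled plug side to side (across the row of blocks) while pulling gently upward until it comes out, never pulling so hard that the blue fixture plate rises off its base, and put every plug in the open green box. Then press the white nozzle cap of the bottle fully down and let it spring back, to spray the cleared bores. Last, thread the bar, nose first, through all three blocks from the end away from the bottle until its handle is close up to the first block and its nose stands out past the last one, and leave it there; do not push the magnet or the vice about.

Things in the scene. Friction and masses are not known exactly. Their poses are not given: they have to be found in the camera images.
- bore_mid (a point): Centre of the bore in the middle one of the fixture's three aluminium blocks, 62 mm over the table. Its y axis runs along the bores and the row (+y: the end where the bar goes in; the bottle stands at the -y end), x across, z up. Blocks 64 mm (x) by 36 mm (y), centred at y = +60, 0, -60 mm, tops 28 mm above this point; row's end faces at y = +78, -78 mm
- bore_entry (a point): Mouth of the first bore, on the axis, where the bar goes in: 78 mm from bore_mid along +y, axes as bore_mid. Three round bores of 18.5 mm in one line, open right through; a seated plug blocks its bore. The fixture's base, 96 by 206 mm, is fixed
- rollers (a point): Middle block, on the line between its two sprung brass rollers, 13 mm above bore_mid. In every block such a pair grips the plug's shank from its x sides, about 50 N each. A plug is walked out by tilting it about 0.2 rad to either side about the fixture's y axis, round the rollers' height, while raising it 2 to 3 mm a swing; it is free after about 22 mm of rise
- fixture (a joint): Rise of the blue fixture plate with its blocks (2.7 kg) on its dowels, m; 0 is down on the base. It rises when pulled up with more than about 28 N and drops back when let go. A plug pulled straight up without rocking holds with about 60 N, so the plate rises with it: it must stay below 6 mm
- plug_0_grip (a point): Centre of the orange handle of a plug (absent in some starts). Handle 28 mm (x) by 32 mm (y) by 46 mm (z, up), below it a black flange 26 by 34 by 6 mm and a shank 24 (x) by 16 (y) by 34 mm. Foot 63 mm below this point. 0.14 kg. Seated, its axes are parallel to the fixture's and this point is 57 mm above the bore axis; take it across its x sides, rock it along x
- plug_1_grip (a point): The same for another plug
- plug_2_grip (a point): The same for another plug
- box_floor (a point): Centre of the inner floor (4 mm thick) of the open green box, loose, 0.7 kg; 220 mm (x) by 140 mm (y) by 50 mm high outside, walls 4 mm, z up
- nozzle (a joint): How far the bottle's white nozzle cap is pressed, m: 0 up, 0.008 fully down (about 7 N); it springs back
- nozzle_top (a point): Centre of the top of the white nozzle cap (32 mm wide), 140 mm over the table when up; the bottle is fixed to the table
- bar_handle (a point): Centre of the red square handle, 24 by 24 mm and 64 mm long (y), of the bar; it lies on the table with this point 12 mm up. A steel shank of 14 mm diameter sticks out 176 mm along its -y, in line with this point, and ends in a tapered nose. Shank end face of the handle at y = -32 mm. 0.5 kg in all
- bar_tip (a point): The tip of the bar's nose, 208 mm from the handle's centre along its -y
- magnet: Red and grey arrow-shaped welding magnet lying flat, 50 by 100 by 16 mm, a bystander; origin on its underside
- machine_vice: Small grey machine vice, 62 by 192 by 56 mm, a bystander; origin on its underside

How it is judged:
On the way, in this order (a step that is already met when the one before it is completed fails the run):
1. every plug is out of the fixture and down in the green box (x of plug_0_grip in the frame of box_floor between -0.106 and 0.106 m and y of plug_0_grip in the frame of box_floor between -0.066 and 0.066 m and z of plug_0_grip in the frame of box_floor between 0 and 0.075 m and x of plug_1_grip in the frame of box_floor between -0.106 and 0.106 m and y of plug_1_grip in the frame of box_floor between -0.066 and 0.066 m and z of plug_1_grip in the frame of box_floor between 0 and 0.075 m and x of plug_2_grip in the frame of box_floor between -0.106 and 0.106 m and y of plug_2_grip in the frame of box_floor between -0.066 and 0.066 m and z of plug_2_grip in the frame of box_floor between 0 and 0.075 m), for 0.2 s.
2. the nozzle cap is pressed fully down (value of joint nozzle above 0.006 m), for 0.05 s.
3. the nozzle cap has sprung back up (value of joint nozzle below 0.001 m), for 0.05 s.
4. the bar is threaded through all three blocks (x of bar_tip in the frame of bore_mid between -0.006 and 0.006 m and z of bar_tip in the frame of bore_mid between -0.006 and 0.006 m and y of bar_tip in the frame of bore_mid below -0.082 m and angle between the y axis of bar_tip and the y axis of bore_mid, either way round below 0.06 rad), for 0.2 s.
At the end, for the whole second after the job is handed in: Every plug: handle centre inside the box outline, under 75 mm above its floor. Bar through all bores: tip at least 4 mm past the last block (handle within 16 mm of the first), within 6 mm of the axis, in line to 0.06 rad. Nozzle up, plate down; released (all of step 1 and all of step 4 and value of joint nozzle below 0.001 m and value of joint fixture below 0.002 m); the robot touches nothing.
It fails at once if the fixture plate is lifted 6 mm off its base (value of joint fixture above 0.006 m).
It fails at once if the magnet is pushed more than 50 mm (distance of magnet from where it was at the start of the episode above 0.05 m).
It fails at once if the vice is pushed more than 50 mm (distance of machine_vice from where it was at the start of the episode above 0.05 m).
Of plug_0, plug_1, plug_2 only 2 to 3 are there at a start; the rules pass over those that are not, and their reading is None.
At some moment in a run one of bar, box may be knocked a few centimetres aside while the robot is not near it.
It also fails if it takes over 210 s, if anything falls off the work surface, if the arm or the gripper's body presses on something with over 40 N, if the wrist force passes 120 N, or if a joint passes its speed limit or range.

## Robot

A 7-joint arm with a two-finger parallel gripper is mounted at the origin on a cart in front of the work surface, level with it; the furniture and walls round the work are solid. World frame = base frame: x ahead of the robot, y to its left, z up, the work surface at z = 0. Lengths are in m, angles in rad, forces in N, time in s.
With the tool pointing down it reaches from about 0.425 to 0.875 m from the base axis. Payload 4.7 kg.
Tool frame: the origin (TCP) lies between the finger pads; the fingertips stand 17 mm ahead of it and the grasp point (between the pads) lies 2 mm behind it; z points along the fingers, y is the line along which they close (so a half turn about z gives the same grasp; the last joint's range is limited). The gripper opens to 85 mm and grips with 20 to 120 N. Pads are 22 mm wide; open, the fingers measure 114 mm over their backs; the gripper's body (76 mm by 85 mm) begins 54 mm behind the grasp point. The pads swing forward as they close: fully open they stand 13 mm farther back than shut.
Start: joints at [-1.149, 0.321, -0.07, 1.45, 0.023, 1.371, -0.057], TCP at [0.258, 0.597, 0.248] pointing down, gripper open.
Joint ranges: [-2.86, 2.86], [-0.3, 2.09], [-1.38, 1.24], [0.06, 2.45], [-1.56, 4.7], [0.09, 2.05], [-2.69, 2.69]. Speed limits (rad/s): [2.57, 2.57, 3.14, 3.14, 3.14, 3.14, 3.14].

## Interface

Orientations are given as [roll, pitch, yaw] about the fixed x, y, z axes, in that order (R = Rz(yaw) Ry(pitch) Rx(roll)).
In Python, from workcell import manip gives the robot as it stands.
- The arm moves only by the tool drive_tool, never from a script. Its arguments are lists of equal length, an entry for each row: "dr": the turn, a rotation vector about the tool's x, y, z in rad, a list of three; "translation": the shift along the tool's x, y, z in m, a list of three; "hand": the opening, from 0 (shut) to 1 (fully open). A call has 1 to 5 rows; each row is the pose to reach, as a shift and turn from the pose commanded when the call began, along the tool's axes at that moment; what a row does not reach only later rows make up. A row lasts 1/12 s, in which the tool goes at most 41.7 mm and 7.16 degrees, less where a joint would pass 70% of its speed; a pose out of reach is approached as far as the arm can. A call with a gripper value outside its range is refused whole. The fingers move at their own pace and stop on an object; "newtons" is the grip in N (left out, the last holds). Time passes only in rows, so rows that repeat a pose let the fingers close. It gives the time, the measured TCP pose, the force, the opening and the grip force at its end, in the units of the state.
- manip.observe(): the state, without advancing time (a new reading comes with each control period).
- manip.snapshot(name): name is "side" or "top" or "wrist"; returns a dict with "image" (384x512x3 uint8, red, green, blue), "fx", "fy", "cx", "cy" (pixels), "extrinsics" (4x4, takes a point from world to camera coordinates); the wrist camera has in their place "tool_from_camera" (4x4, takes a point from camera to tool coordinates, whose origin is the TCP and whose axes are the flange's). Camera axes: x right, y up, looking along -z (the intrinsics and any distortion apply to the point x, -y, -z); pixel columns grow to the right and rows downward; lengths in m; the calibration is good to about 2 mm. A picture is of the moment at which its call begins: read the wrist's pose just before it. There is no depth.
- manip.job_done(): hands the job in; it is judged then, once.
Trained networks look in a picture, given as the dict that the camera call returned (one of the last four; its "shot" number tells which), for a name from the list of things; names that differ only in an ending like _2 or _b are one class to them, and where a whole thing is asked for, a point or a joint stands for the part that bears it (a point fixed in the world has none). Each returns a list of dicts, best first, with "p" (0 to 1); they miss things now and then, are a little off and sometimes report something else, mostly with a low value. They report only what shows in the picture. A call takes as long as a camera call.
- manip.outline_of(picture, thing): "pixels" (384x512 bool, what is visible of it) and "at" ([column, row] in pixels, amid what is visible of it).
The state is a dict: "t": time; "joints": joint angles; "joint_vel": joint speeds; "effort": joint torques, N m; "position": TCP position; "ee_rot": TCP orientation; "contact_force": force on the tool from outside, world axes, zero at the start; "torque": the same for the moment, N m; "grip_width": finger opening in m; "finger_force": force on a finger pad.
Only numpy, scipy, OpenCV 4.12 (cv2) and the standard library are available. Lean on these libraries where they do the work, as an engineer would, in place of code of your own. Each camera call takes 0.05 s, during which the arm holds its last target. There are 200 camera calls.

## Working session

There is one attempt and no reset: what is moved stays moved. The work goes in short steps, Python scripts to look and compute and a tool call to move; the robot and the scene stay as the last step left them, time stands still between calls to the robot, and variables do not carry over. Pictures are saved under pics/ and viewed, at most 14 in all, crops included, and the job is handed in when it is done.

Besides the shell and the picture viewer there is one more tool, called after "Request:" as a command line: name --argument value ..., lists and objects as JSON in quotes. drive_tool: Moves the arm, as the interface text tells. Its arguments: {"type":"object","properties":{"dr":{"type":"array","items":{"type":"array","items":{"type":"number"}}},"translation":{"type":"array","items":{"type":"array","items":{"type":"number"}}},"hand":{"type":"array","items":{"type":"number"}},"newtons":{"type":"number"}},"required":["dr","translation","hand"]}

```bash
mkdir -p pics; ls; python3 - <<'E'
from workcell import manip
import cv2,numpy as np
s=manip.observe()
for k,v in s.items(): print(k,np.round(v,4).tolist())
for n in("top","side"):
    p=manip.snapshot(n)
    cv2.imwrite(f"pics/{n}0.png",p["image"][:,:,::-1])
    print(n,p["fx"],p["fy"],p["cx"],p["cy"],np.round(p["extrinsics"],4).tolist(),[k for k in p])
    for t in ["bore_mid","plug_0_grip","box_floor","nozzle_top","bar_handle","bar_tip","magnet","machine_vice","fixture"]:
        try: print(t,[(np.round(d["at"],1).tolist(),round(d["p"],2),int(d["pixels"].sum())) for d in manip.outline_of(p,t)])
        except Exception as e: print(t,e)
E
```

```text
pics
t 0.0
joints [-1.1489, 0.3218, -0.0701, 1.4517, 0.0226, 1.3708, -0.0569]
joint_vel [0.0008, 0.0005, 0.0006, 0.002, 0.0002, 0.0011, 0.0005]
effort [-0.0005, -49.3588, -0.3825, -31.4319, 0.013, 0.0116, 0.0]
position [0.2576, 0.5962, 0.2472]
ee_rot [-3.1397, 0.0001, 2.7338]
contact_force [0.0217, -0.3552, 0.6021]
torque [-0.0212, 0.0243, -0.0407]
finger_force 0.0
grip_width 0.0855
top 438.2741632951584 438.2741632951584 248.39234135330986 192.92229901260617 [[-0.019, -0.9998, -0.0031, 0.0036], [0.9907, -0.0192, 0.1344, -0.4799], [-0.1344, -0.0006, 0.9909, -1.3308], [0.0, 0.0, 0.0, 1.0]] ['image', 'fx', 'fy', 'cx', 'cy', 'extrinsics', 'shot']
bore_mid [([323.0, 165.4], 0.56, 1500)]
plug_0_grip []
box_floor [([124.9, 185.4], 0.95, 3603), ([324.0, 161.9], 0.56, 1426)]
nozzle_top []
bar_handle [([223.1, 213.5], 0.77, 376), ([386.7, 145.6], 0.71, 129)]
bar_tip [([221.8, 213.1], 0.81, 401)]
magnet [([308.6, 219.9], 0.54, 353), ([126.8, 184.1], 0.36, 3560)]
machine_vice [([374.5, 220.1], 0.83, 1109), ([321.3, 161.4], 0.16, 1480)]
fixture [([323.4, 161.1], 0.96, 1461)]
side 484.4986194996879 484.4986194996879 259.28270197917533 191.69284375981402 [[0.9696, -0.2443, -0.0106, -0.453], [0.131, 0.4824, 0.8661, -0.1526], [-0.2065, -0.8412, 0.4998, -1.3474], [0.0, 0.0, 0.0, 1.0]] ['image', 'fx', 'fy', 'cx', 'cy', 'extrinsics', 'shot']
bore_mid [([322.4, 263.1], 0.93, 2073), ([251.1, 262.4], 0.49, 414)]
plug_0_grip []
box_floor [([247.1, 155.6], 0.87, 1839)]
nozzle_top [([359.6, 263.0], 0.54, 118)]
bar_handle [([237.6, 206.1], 0.82, 247)]
bar_tip [([238.6, 211.5], 0.65, 289), ([245.3, 154.5], 0.61, 1910)]
magnet [([250.1, 261.8], 0.58, 429)]
machine_vice [([268.5, 316.7], 0.94, 1927), ([324.4, 261.2], 0.65, 1936)]
fixture [([326.9, 260.5], 0.81, 2054), ([359.9, 263.5], 0.24, 134)]
```

```bash
python3 - <<'E'
import cv2
a=cv2.imread("pics/top0.png");b=cv2.imread("pics/side0.png")
cv2.imwrite("pics/t1.png",cv2.resize(a[110:260,180:430],None,fx=3.2,fy=3.2,interpolation=cv2.INTER_CUBIC))
cv2.imwrite("pics/s1.png",cv2.resize(b[130:350,180:430],None,fx=2.7,fy=2.7,interpolation=cv2.INTER_CUBIC))
E
```

```text
(no output)
```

View pics/t1.png

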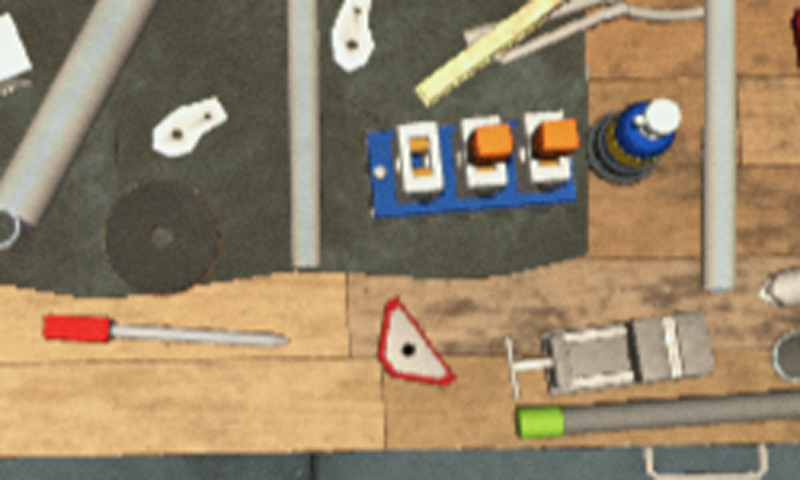

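View pics/s1.png

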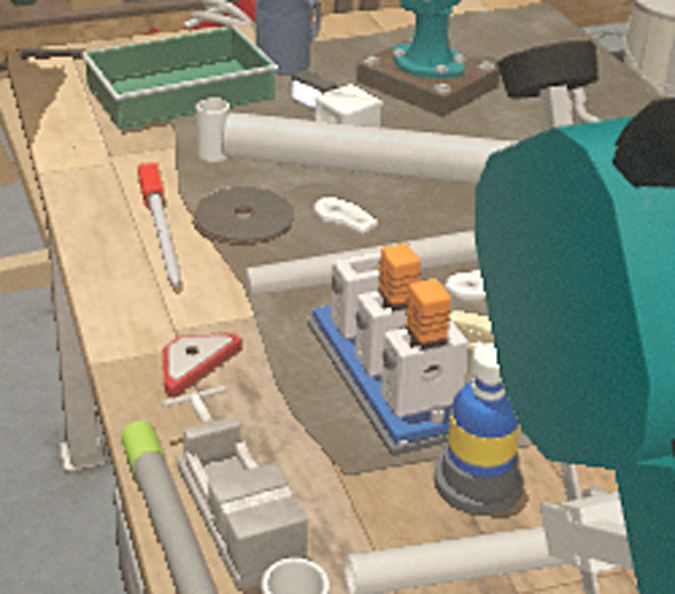

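View pics/top0.png

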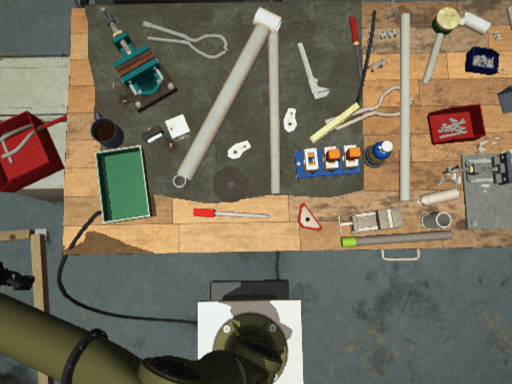

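```bash
cat > h.py <<'E'
from workcell import manip
import cv2,numpy as np
from scipy.spatial.transform import Rotation as R
def ext(p,s=None):
    """world-from-camera 4x4"""
    if "extrinsics" in p: return np.linalg.inv(p["extrinsics"])
    T=np.eye(4);T[:3,:3]=R.from_euler("xyz",s["ee_rot"]).as_matrix();T[:3,3]=s["position"]
    return T@p["tool_from_camera"]
def ray(p,uv,s=None):
    T=ext(p,s);d=np.array([(uv[0]-p["cx"])/p["fx"],-(uv[1]-p["cy"])/p["fy"],-1.])
    return T[:3,3],T[:3,:3]@d
def onz(p,uv,z,s=None):
    o,d=ray(p,uv,s);return o+d*(z-o[2])/d[2]
def proj(p,X,s=None):
    c=np.linalg.inv(ext(p,s))@np.r_[X,1]
    return np.array([p["cx"]+p["fx"]*c[0]/-c[2],p["cy"]-p["fy"]*c[1]/-c[2]])
def tri(rays):
    A=np.zeros((3,3));b=np.zeros(3)
    for o,d in rays:
        d=d/np.linalg.norm(d);M=np.eye(3)-np.outer(d,d);A+=M;b+=M@o
    return np.linalg.solve(A,b)
def delta(s,goal,yaw):
    """translation in tool axes & dr to reach goal pose, tool straight down"""
    Rt=R.from_euler("xyz",s["ee_rot"]);G=R.from_euler("xyz",[np.pi,0,yaw])
    return np.round(Rt.inv().apply(np.array(goal)-s["position"]),4).tolist(),np.round((Rt.inv()*G).as_rotvec(),4).tolist()
def orange(im):
    h=cv2.cvtColor(im,cv2.COLOR_RGB2HSV)
    return cv2.inRange(h,(5,170,120),(18,255,255))
E
python3 - <<'E'
from h import *
s=manip.observe()
t=manip.snapshot("top");sd=manip.snapshot("side")
for p in(t,sd):
    n,l,st,c=cv2.connectedComponentsWithStats(orange(p["image"]))
    print([(st[i].tolist(),np.round(c[i],1).tolist()) for i in range(1,n) if st[i,4]>40])
f=lambda u,v:(180+u/3.2,110+v/3.2)
print("block1 top",onz(t,f(419,160),.09)); print("plate edge",onz(t,f(375,217),.02),onz(t,f(575,198),.02))
print("nozzle",onz(t,f(663,117),.14))
h,n=onz(t,f(76,328),.018),onz(t,f(287,341),.01);print("bar handle",h,"tip",n, np.linalg.norm(h-n))
d=manip.outline_of(t,"box_floor")[0]["pixels"]
c=cv2.boxPoints(cv2.minAreaRect(np.argwhere(d)[:,::-1].astype(np.float32)));print([np.round(onz(t,q,.045)[:2],3) for q in c])
print("vice",onz(t,(374,220),.03),"magnet",onz(t,(308,218),.01))
print(delta(s,[0.55,0,0.35],np.pi/2))
E
```

```text
[([349, 147, 12, 10, 104], [354.4, 152.0]), ([328, 149, 12, 10, 104], [333.7, 153.9])]
[]
block1 top [ 0.56827295 -0.19552086  0.09      ]
plate edge [ 0.52661108 -0.16026062  0.02      ] [ 0.54176259 -0.35810182  0.02      ]
nozzle [ 0.59315463 -0.41079783  0.14      ]
bar handle [0.42276684 0.13512318 0.018     ] tip [ 0.40673426 -0.07094901  0.01      ] 0.2068496840266361
[array([0.622, 0.476]), array([0.639, 0.321]), array([0.41, 0.29]), array([0.394, 0.442])]
vice [ 0.38831763 -0.39165599  0.03      ] magnet [ 0.39991177 -0.19094827  0.01      ]
([-0.5049, -0.4319, -0.1017], [0.0001, -0.0, 1.163])
```

Request:
drive_tool --dr '[[0, 0, 0.12], [0, 0, 0.24], [0, 0, 0.36], [0, 0, 0.48], [0, 0, 0.6]]' --translation '[[0, 0, 0], [0, 0, 0], [0, 0, 0], [0, 0, 0], [0, 0, 0]]' --hand '[1, 1, 1, 1, 1]'

```text
t: 1.57
position: [0.2578, 0.5967, 0.2483]
ee_rot: [3.142, 0.0, 2.128]
contact_force: [0.7, -0.1, -0.3]
grip_width: 0.0855
finger_force: 0.0
```

Request:
drive_tool --dr '[[0, 0, 0.12], [0, 0, 0.24], [0, 0, 0.36], [0, 0, 0.487], [0, 0, 0.487]]' --translation '[[0, 0, 0], [0, 0, 0], [0, 0, 0], [0, 0, 0], [0, 0, 0]]' --hand '[1, 1, 1, 1, 1]'

```text
t: 1.98
position: [0.2577, 0.5967, 0.2483]
ee_rot: [3.141, 0.0, 1.644]
contact_force: [0.1, -0.4, 0.3]
grip_width: 0.0852
finger_force: 0.0
```

Request:
drive_tool --dr '[[0, 0, 0], [0, 0, 0], [0, 0, 0], [0, 0, 0], [0, 0, 0]]' --translation '[[-0.03, 0.02, -0.004], [-0.06, 0.04, -0.008], [-0.09, 0.06, -0.012], [-0.12, 0.08, -0.016], [-0.15, 0.1, -0.02]]' --hand '[1, 1, 1, 1, 1]'

```text
t: 2.4
position: [0.3697, 0.4533, 0.2687]
ee_rot: [3.141, -0.0, 1.651]
contact_force: [-0.1, 0.7, 0.3]
grip_width: 0.0856
finger_force: 0.0
```

Request:
drive_tool --dr '[[0, 0, 0], [0, 0, 0], [0, 0, 0], [0, 0, 0], [0, 0, 0]]' --translation '[[-0.035, 0.015, -0.004], [-0.07, 0.03, -0.008], [-0.105, 0.045, -0.012], [-0.14, 0.06, -0.016], [-0.175, 0.075, -0.02]]' --hand '[1, 1, 1, 1, 1]'

```text
t: 2.82
position: [0.4576, 0.2841, 0.2888]
ee_rot: [3.141, -0.001, 1.651]
contact_force: [1.2, 0.0, 0.1]
grip_width: 0.0858
finger_force: 0.0
```

Request:
drive_tool --dr '[[0, 0, 0], [0, 0, 0], [0, 0, 0], [0, 0, 0], [0, 0, 0]]' --translation '[[-0.035, 0.01, -0.004], [-0.07, 0.02, -0.008], [-0.105, 0.03, -0.012], [-0.14, 0.04, -0.016], [-0.175, 0.05, -0.02]]' --hand '[1, 1, 1, 1, 1]'

```text
t: 3.23
position: [0.5204, 0.1134, 0.3089]
ee_rot: [3.141, -0.001, 1.651]
contact_force: [0.6, 0.1, -0.3]
grip_width: 0.0853
finger_force: 0.0
```

Request:
drive_tool --dr '[[0, 0, 0], [0, 0, 0], [0, 0, 0], [0, 0, 0], [0, 0, 0]]' --translation '[[-0.037, 0, -0.004], [-0.074, 0, -0.008], [-0.111, 0, -0.012], [-0.148, 0, -0.016], [-0.185, 0, -0.02]]' --hand '[1, 1, 1, 1, 1]'

```text
t: 3.65
position: [0.534, -0.0711, 0.3289]
ee_rot: [3.141, -0.0, 1.651]
contact_force: [0.9, 0.6, 0.5]
grip_width: 0.0855
finger_force: 0.0
```

Request:
drive_tool --dr '[[0, 0, 0], [0, 0, 0], [0, 0, 0], [0, 0, 0], [0, 0, 0]]' --translation '[[-0.037, 0, 0], [-0.074, 0, 0], [-0.111, 0, 0], [-0.148, 0, 0], [-0.185, 0, 0]]' --hand '[1, 1, 1, 1, 1]'

```text
t: 4.07
position: [0.5482, -0.2553, 0.3286]
ee_rot: [3.141, -0.0, 1.651]
contact_force: [-0.0, 0.0, -0.6]
grip_width: 0.0854
finger_force: 0.0
```

```bash
python3 - <<'E'
from h import *
s=manip.observe();print(s["position"],s["ee_rot"])
p=manip.snapshot("wrist");cv2.imwrite("pics/w1.png",p["image"][:,:,::-1])
print(p["fx"],p["fy"],p["cx"],p["cy"],np.round(p["tool_from_camera"],3).tolist(),p.keys())
n,l,st,c=cv2.connectedComponentsWithStats(orange(p["image"]))
print([(st[i].tolist(),np.round(c[i],1).tolist()) for i in range(1,n) if st[i,4]>100])
print(proj(p,[0.573,-0.255,.09],s))
for t in ["plug_0_grip","nozzle_top","bore_mid"]: print(t,[(np.round(d["at"],1).tolist(),round(d["p"],2),int(d["pixels"].sum())) for d in manip.outline_of(p,t)])
E
```

```text
[ 0.54819093 -0.25527271  0.32864901] [ 3.14063815e+00 -1.56554801e-04  1.65138173e+00]
338.7438090844579 338.7438090844579 253.7881693293087 196.77984599010165 [[-0.001, 0.964, 0.265, 0.067], [1.0, 0.001, 0.0, -0.0], [-0.0, 0.265, -0.964, -0.125], [0.0, 0.0, 0.0, 1.0]] dict_keys(['image', 'fx', 'fy', 'cx', 'cy', 'tool_from_camera', 'shot'])
[([270, 165, 29, 38, 998], [283.5, 183.3]), ([269, 226, 26, 31, 756], [281.4, 241.5])]
[276.78708217 169.091389  ]
plug_0_grip []
nozzle_top [([282.7, 315.0], 0.91, 731)]
bore_mid [([273.4, 141.1], 0.95, 8892)]
```

View pics/w1.png

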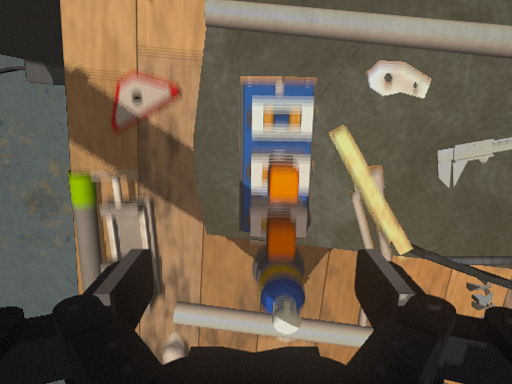

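```bash
python3 - <<'E'
from h import *
s=manip.observe();print(s["position"],s["ee_rot"])
p=manip.snapshot("wrist")
cv2.imwrite("pics/w2.png",cv2.resize(p["image"][60:350,220:340,::-1],None,fx=2,fy=2,interpolation=cv2.INTER_CUBIC))
n,l,st,c=cv2.connectedComponentsWithStats(orange(p["image"]))
for i in range(1,n):
    if st[i,4]>100: print(st[i].tolist(),np.round(c[i],1).tolist(),onz(p,(st[i,0]+st[i,2]/2,st[i,1]+14),.142,s))
d=manip.outline_of(p,"nozzle_top")[0];print(d["p"],d["at"],onz(p,d["at"],.14,s))
h=cv2.cvtColor(p["image"],cv2.COLOR_RGB2HSV);m=cv2.inRange(h,(105,150,60),(125,255,255));m[245:]=0
q=cv2.minAreaRect(np.argwhere(m>0)[:,::-1].astype(np.float32));print(q,[np.round(onz(p,u,.02,s),4) for u in cv2.boxPoints(q)])
E
```

```text
[ 0.54771963 -0.25505626  0.32810846] [-3.14101295e+00  2.09601042e-04  1.64642105e+00]
[265, 104, 9, 18, 155] [269.0, 112.7] [ 0.55707059 -0.19967173  0.142     ]
[290, 105, 11, 17, 168] [295.4, 113.0] [ 0.58037721 -0.19881309  0.142     ]
[271, 160, 29, 36, 968] [284.9, 177.5] [ 0.57640616 -0.24942622  0.142     ]
[270, 223, 27, 29, 762] [283.0, 237.1] [ 0.58069064 -0.31244511  0.142     ]
0.79 [288.6, 316.0] [ 0.59508491 -0.40231071  0.14      ]
((279.0, 138.5), (121.0, 68.0), 90.0) [array([ 0.5292, -0.1593,  0.02  ]), array([ 0.6113, -0.1532,  0.02  ]), array([ 0.6296, -0.3043,  0.02  ]), array([ 0.5395, -0.311 ,  0.02  ])]
```

View pics/w2.png

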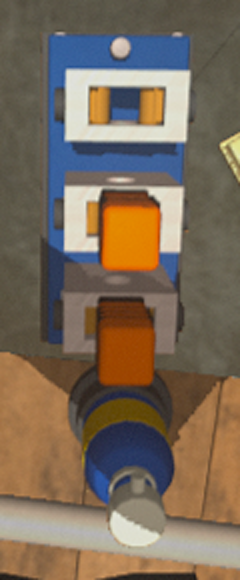

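```bash
python3 - <<'E'
from h import *
s=manip.observe()
p=manip.snapshot("wrist")
f=lambda u,v:(220+u/2,60+v/2)
b=onz(p,f(128,106),.09,s);m=onz(p,f(131,238),.142,s);e=onz(p,f(127,350),.142,s)
print(b,m,e)
for q in (b-m,b-e,m-e): print(np.hypot(*q[:2]),np.arctan2(-q[0],q[1]))
E
```

```text
[ 0.57497787 -0.19219035  0.09      ] [ 0.57788977 -0.25106576  0.142     ] [ 0.58170047 -0.30719311  0.142     ]
0.05894737510813487 0.0494182971702336
0.11519908126185267 0.05838951183671649
0.05625656383061189 0.0677898415930098
```

Request:
drive_tool --dr '[[0, 0, 0.01], [0, 0, 0.01], [0, 0, 0.01], [0, 0, 0.01], [0, 0, 0.01]]' --translation '[[0.002, 0.02, 0.03], [0.002, 0.03, 0.06], [0.002, 0.03, 0.09], [0.002, 0.03, 0.12], [0.002, 0.03, 0.14]]' --hand '[1, 1, 1, 1, 1]'

```text
t: 4.83
position: [0.5777, -0.2464, 0.1853]
ee_rot: [-3.139, -0.002, 1.641]
contact_force: [-0.4, 0.0, -0.3]
grip_width: 0.0853
finger_force: 0.0
```

Request:
drive_tool --dr '[[0, 0, 0], [0, 0, 0], [0, 0, 0], [0, 0, 0], [0, 0, 0]]' --translation '[[0, 0, 0.02], [0, 0, 0.04], [0, 0, 0.055], [0, 0, 0.068], [0, 0, 0.068]]' --hand '[1, 1, 1, 1, 0.7]' --newtons 20

```text
t: 5.25
position: [0.577, -0.2468, 0.1176]
ee_rot: [-3.138, -0.002, 1.64]
contact_force: [-1.1, 0.8, 0.1]
grip_width: 0.0755
finger_force: 0.0
```

Request:
drive_tool --dr '[[0, 0, 0], [0, 0, 0], [0, 0, 0], [0, 0, 0], [0, 0, 0]]' --translation '[[0, 0, 0], [0, 0, 0], [0, 0, 0], [0, 0, 0], [0, 0, 0]]' --hand '[0.5, 0.3, 0, 0, 0]' --newtons 20

```text
t: 5.67
position: [0.5781, -0.2498, 0.1217]
ee_rot: [3.141, -0.0, 1.637]
contact_force: [-2.6, 0.5, 5.3]
grip_width: 0.0277
finger_force: 24.3
```

Request:
drive_tool --dr '[[0.12, 0, 0], [0.2, 0, 0], [0.2, 0, 0], [0.1, 0, 0], [0, 0, 0]]' --translation '[[0, 0.0056, 0.0003], [0, 0.0092, -0.0001], [0, 0.0092, -0.0006], [0, 0.0047, -0.0016], [0, 0, -0.002]]' --hand '[0, 0, 0, 0, 0]' --newtons 80

```text
t: 6.08
position: [0.5777, -0.2503, 0.1219]
ee_rot: [-3.14, 0.002, 1.638]
contact_force: [-2.0, -0.2, -4.1]
grip_width: 0.0275
finger_force: 82.1
```

Request:
drive_tool --dr '[[-0.12, 0, 0], [-0.2, 0, 0], [-0.2, 0, 0], [-0.1, 0, 0], [0, 0, 0]]' --translation '[[0, -0.0057, 0.0], [0, -0.0096, -0.0004], [0, -0.0096, -0.0011], [0, -0.0048, -0.0016], [0, 0, -0.002]]' --hand '[0, 0, 0, 0, 0]'

```text
t: 6.5
position: [0.5771, -0.2513, 0.1255]
ee_rot: [-3.14, 0.002, 1.633]
contact_force: [0.2, -4.5, -1.9]
grip_width: 0.0275
finger_force: 84.6
```

```bash
python3 - <<'E'
from h import *
s=manip.observe();print({k:np.round(s[k],4).tolist() for k in("t","position","ee_rot","contact_force","torque")})
E
```

```text
{'t': 6.5, 'position': [0.5771, -0.2513, 0.1255], 'ee_rot': [-3.14, 0.0019, 1.6332], 'contact_force': [0.152, -4.4792, -1.9224], 'torque': [-0.9173, 0.2344, -0.1632]}
```

Request:
drive_tool --dr '[[0.12, 0, 0], [0.2, 0, 0], [0.2, 0, 0], [0.1, 0, 0], [0, 0, 0]]' --translation '[[0, 0.006, 0.0], [0, 0.01, -0.0005], [0, 0.01, -0.001], [0, 0.005, -0.002], [0, 0, -0.0025]]' --hand '[0, 0, 0, 0, 0]'

```text
t: 6.92
position: [0.5777, -0.2503, 0.1244]
ee_rot: [-3.136, 0.003, 1.638]
contact_force: [-3.8, 0.2, 3.6]
grip_width: 0.0271
finger_force: 85.4
```

Request:
drive_tool --dr '[[-0.12, 0, 0], [-0.2, 0, 0], [-0.2, 0, 0], [-0.1, 0, 0], [0, 0, 0]]' --translation '[[0, -0.0063, 0.0], [0, -0.0105, -0.0005], [0, -0.0105, -0.001], [0, -0.0053, -0.002], [0, 0, -0.0025]]' --hand '[0, 0, 0, 0, 0]'

```text
t: 7.33
position: [0.5765, -0.251, 0.1281]
ee_rot: [-3.135, 0.003, 1.634]
contact_force: [2.0, -6.8, -13.7]
grip_width: 0.0275
finger_force: 84.6
```

Request:
drive_tool --dr '[[0.12, 0, 0], [0.2, 0, 0], [0.2, 0, 0], [0.1, 0, 0], [0, 0, 0]]' --translation '[[0, 0.0066, 0.0], [0, 0.011, -0.0005], [0, 0.011, -0.001], [0, 0.0055, -0.002], [0, 0, -0.0025]]' --hand '[0, 0, 0, 0, 0]'

```text
t: 7.75
position: [0.5777, -0.2495, 0.1271]
ee_rot: [-3.132, 0.004, 1.639]
contact_force: [-0.4, -3.0, -20.3]
grip_width: 0.0272
finger_force: 84.3
```

Request:
drive_tool --dr '[[-0.12, 0, 0], [-0.2, 0, 0], [-0.2, 0, 0], [-0.1, 0, 0], [0, 0, 0]]' --translation '[[0, -0.0069, 0.0], [0, -0.0115, -0.0005], [0, -0.0115, -0.001], [0, -0.0058, -0.002], [0, 0, -0.0025]]' --hand '[0, 0, 0, 0, 0]'

```text
t: 8.17
position: [0.5755, -0.2502, 0.1313]
ee_rot: [-3.132, 0.001, 1.634]
contact_force: [3.3, -4.4, -28.1]
grip_width: 0.0272
finger_force: 83.7
```

Request:
drive_tool --dr '[[0.12, 0, 0], [0.22, 0, 0], [0.22, 0, 0], [0.1, 0, 0], [0, 0, 0]]' --translation '[[0, 0.0067, 0.001], [0, 0.0122, 0.0012], [0, 0.0122, 0.0012], [0, 0.0055, 0.0003], [0, 0, 0]]' --hand '[0, 0, 0, 0, 0]'

```text
t: 8.58
position: [0.5776, -0.2498, 0.129]
ee_rot: [-3.132, 0.004, 1.638]
contact_force: [1.4, -4.3, -24.2]
grip_width: 0.0271
finger_force: 84.8
```

Request:
drive_tool --dr '[[-0.12, 0, 0], [-0.22, 0, 0], [-0.22, 0, 0], [-0.1, 0, 0], [0, 0, 0]]' --translation '[[0, -0.0067, 0.0006], [0, -0.0122, 0.0012], [0, -0.0122, 0.0012], [0, -0.0055, 0.0003], [0, 0, 0]]' --hand '[0, 0, 0, 0, 0]'

```text
t: 9.0
position: [0.5765, -0.247, 0.1319]
ee_rot: [-3.131, -0.003, 1.636]
contact_force: [-0.1, -2.8, -14.4]
grip_width: 0.0271
finger_force: 85.9
```

Request:
drive_tool --dr '[[0.12, 0, 0], [0.23, 0, 0], [0.23, 0, 0], [0.1, 0, 0], [-0.01, 0, 0]]' --translation '[[0, 0.0067, 0.0], [0, 0.013, -0.0], [0, 0.013, -0.0005], [0, 0.0056, -0.001], [0, 0, -0.0015]]' --hand '[0, 0, 0, 0, 0]'

```text
t: 9.42
position: [0.5775, -0.2481, 0.1296]
ee_rot: [-3.14, 0.002, 1.639]
contact_force: [0.7, -2.5, -27.7]
grip_width: 0.0269
finger_force: 84.3
```

Request:
drive_tool --dr '[[-0.12, 0, 0], [-0.23, 0, 0], [-0.23, 0, 0], [-0.1, 0, 0], [0, 0, 0]]' --translation '[[0, -0.0069, 0.0], [0, -0.0133, 0], [0, -0.0133, -0.0005], [0, -0.0058, -0.001], [0, 0, -0.0015]]' --hand '[0, 0, 0, 0, 0]'

```text
t: 9.83
position: [0.5757, -0.2485, 0.1352]
ee_rot: [3.14, -0.001, 1.634]
contact_force: [2.0, -3.5, -24.4]
grip_width: 0.0271
finger_force: 84.6
```

Request:
drive_tool --dr '[[0.12, 0, 0], [0.23, 0, 0], [0.23, 0, 0], [0.1, 0, 0], [0, 0, 0]]' --translation '[[0, 0.007, 0.0], [0, 0.0136, -0.0], [0, 0.0136, -0.0005], [0, 0.0059, -0.001], [0, 0, -0.0015]]' --hand '[0, 0, 0, 0, 0]'

```text
t: 10.25
position: [0.5768, -0.2482, 0.142]
ee_rot: [-3.141, -0.003, 1.639]
contact_force: [-18.5, 8.6, 34.7]
grip_width: 0.0272
finger_force: 111.0
```

```bash
python3 - <<'E'
from h import *
w=manip.snapshot("wrist");p=manip.snapshot("side")
s=manip.observe();print({k:np.round(s[k],4).tolist() for k in("t","position","ee_rot","contact_force","torque","finger_force")})
a=cv2.resize(p["image"][200:320,270:390,::-1],None,fx=4.5,fy=4.5,interpolation=cv2.INTER_CUBIC)
cv2.imwrite("pics/s2.png",a)
E
```

```text
{'t': 10.35, 'position': [0.5742, -0.2501, 0.1426], 'ee_rot': [3.1328, -0.0047, 1.6319], 'contact_force': [-11.3366, 2.1016, 15.8473], 'torque': [0.1595, 3.2178, -0.0606], 'finger_force': 93.4485}
```

View pics/s2.png

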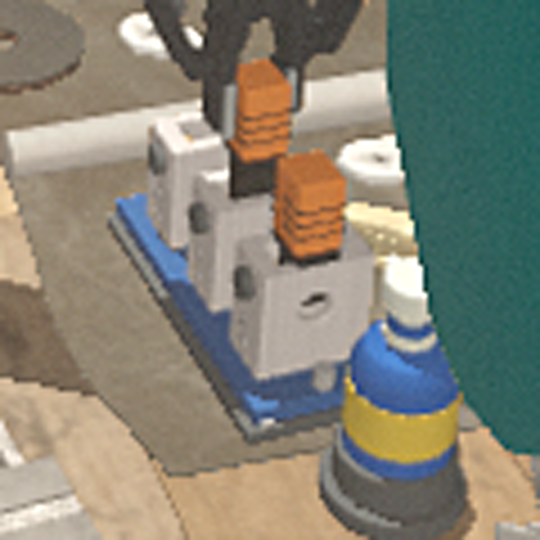

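Request:
drive_tool --dr '[[0, 0, 0], [0, 0, 0], [-0.1, 0, 0], [0, 0, 0], [0, 0, 0]]' --translation '[[0, 0, -0.004], [0, 0, -0.007], [0, -0.006, -0.008], [0, 0, -0.009], [0, 0, -0.01]]' --hand '[0, 0, 0, 0, 0]'

```text
t: 10.77
position: [0.5807, -0.2458, 0.1499]
ee_rot: [3.128, -0.003, 1.639]
contact_force: [2.1, 1.3, -1.3]
grip_width: 0.0269
finger_force: 92.0
```

Request:
drive_tool --dr '[[0, 0, 0], [0, 0, 0], [0, 0, 0], [0, 0, 0], [0, 0, 0]]' --translation '[[0, 0, -0.02], [0, 0, -0.05], [0.01, 0, -0.08], [0.03, -0.005, -0.1], [0.06, -0.01, -0.11]]' --hand '[0, 0, 0, 0, 0]'

```text
t: 11.18
position: [0.5651, -0.1929, 0.2633]
ee_rot: [3.127, 0.005, 1.633]
contact_force: [-0.1, 0.1, -1.8]
grip_width: 0.0272
finger_force: 92.0
```

Request:
drive_tool --dr '[[0, 0, 0], [0, 0, 0], [0, 0, 0], [0, 0, 0], [0, 0, 0]]' --translation '[[0.036, -0.001, 0], [0.072, -0.002, 0], [0.108, -0.003, 0], [0.144, -0.004, 0], [0.18, -0.005, 0]]' --hand '[0, 0, 0, 0, 0]'

```text
t: 11.6
position: [0.547, -0.0083, 0.2602]
ee_rot: [3.13, 0.001, 1.637]
contact_force: [1.3, 1.2, 0.3]
grip_width: 0.0271
finger_force: 92.0
```

Request:
drive_tool --dr '[[0, 0, 0], [0, 0, 0], [0, 0, 0], [0, 0, 0], [0, 0, 0]]' --translation '[[0.036, -0.001, 0], [0.072, -0.002, 0], [0.108, -0.003, 0], [0.144, -0.004, 0], [0.18, -0.005, 0]]' --hand '[0, 0, 0, 0, 0]'

```text
t: 12.02
position: [0.5297, 0.1714, 0.2599]
ee_rot: [3.13, 0.0, 1.638]
contact_force: [0.8, -0.1, -1.6]
grip_width: 0.027
finger_force: 92.0
```

Request:
drive_tool --dr '[[0, 0, 0], [0, 0, 0], [0, 0, 0], [0, 0, 0], [0, 0, 0]]' --translation '[[0.036, -0.001, 0], [0.072, -0.002, 0], [0.108, -0.003, 0], [0.13, -0.004, 0], [0.13, -0.004, 0]]' --hand '[0, 0, 0, 0, 0]'

```text
t: 12.43
position: [0.5144, 0.307, 0.2587]
ee_rot: [3.132, -0.002, 1.647]
contact_force: [-0.4, 0.6, -1.7]
grip_width: 0.0276
finger_force: 92.0
```

```bash
python3 - <<'E'
from h import *
t=manip.snapshot("top");manip.snapshot("top")
s=manip.observe();p=manip.snapshot("wrist");print({k:np.round(s[k],4).tolist() for k in("position","ee_rot","contact_force")})
cv2.imwrite("pics/w3.png",p["image"][:,:,::-1])
for q in (p,t):
  for d in manip.outline_of(q,"box_floor")[:1]:
    c=cv2.boxPoints(cv2.minAreaRect(np.argwhere(d["pixels"])[:,::-1].astype(np.float32)))
    print(d["p"],c.round().tolist(),[np.round(onz(q,u,.05,s)[:2],3).tolist() for u in c])
E
```

```text
{'position': [0.5166, 0.3001, 0.2589], 'ee_rot': [3.1312, 0.0012, 1.6401], 'contact_force': [0.0576, -1.0598, -2.3086]}
0.87 [[124.0, 4.0], [377.0, -12.0], [388.0, 153.0], [134.0, 168.0]] [[0.394, 0.444], [0.615, 0.472], [0.649, 0.329], [0.399, 0.297]]
0.79 [[123.0, 146.0], [142.0, 143.0], [153.0, 215.0], [134.0, 218.0]] [[0.633, 0.381], [0.641, 0.322], [0.414, 0.286], [0.406, 0.344]]
```

View pics/w3.png

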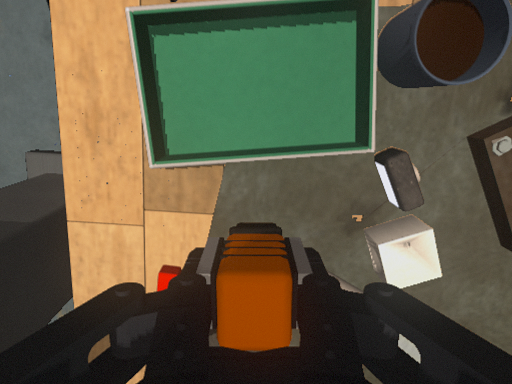

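```bash
python3 - <<'E'
from h import *
s=manip.observe();p=manip.snapshot("wrist")
a=[onz(p,u,.05,s) for u in((149,166),(375,152),(129,9))];print(np.round(a,3).tolist())
x=a[1]-a[0];print(np.linalg.norm(x),np.arctan2(x[1],x[0]));x/=np.linalg.norm(x);y=np.array([-x[1],x[0],0])
c=(a[0]+a[1])/2+y*.07;print("c",c)
for k in(-.033,.033): print((c+k*y).round(3),delta(s,np.r_[(c+k*y)[:2],.25],np.pi/2+np.arctan2(x[1],x[0])))
E
```

```text
[[0.415, 0.297, 0.05], [0.638, 0.325, 0.05], [0.4, 0.437, 0.05]]
0.22472804831509408 0.12296669051274713
c [0.51771984 0.38039529 0.05      ]
[0.522 0.348 0.05 ] ([0.0507, 0.0074, 0.0091], [0.0107, 0.0011, -0.0592])
[0.514 0.413 0.05 ] ([0.1166, 0.0035, 0.009], [0.0107, 0.0011, -0.0592])
```

Request:
drive_tool --dr '[[0, 0, -0.02], [0.01, 0, -0.06], [0.01, 0, -0.06], [0.01, 0, -0.06], [0.01, 0, -0.06]]' --translation '[[0.03, 0, 0], [0.065, 0, 0], [0.1, 0.004, 0.01], [0.118, 0.004, 0.04], [0.118, 0.004, 0.07]]' --hand '[0, 0, 0, 0, 0]'

```text
t: 13.15
position: [0.5125, 0.422, 0.1891]
ee_rot: [3.139, -0.005, 1.702]
contact_force: [-0.5, 0.5, -1.6]
grip_width: 0.0268
finger_force: 92.0
```

Request:
drive_tool --dr '[[0, 0, 0], [0, 0, 0], [0, 0, 0], [0, 0, 0], [0, 0, 0]]' --translation '[[0, 0, 0.03], [0, 0, 0.06], [0, 0, 0.09], [0, 0, 0.105], [0, 0, 0.105]]' --hand '[0, 0, 0, 0, 0]'

```text
t: 13.57
position: [0.5116, 0.4127, 0.0791]
ee_rot: [-3.135, 0.005, 1.695]
contact_force: [-1.5, -0.7, -1.8]
grip_width: 0.0268
finger_force: 92.0
```

Request:
drive_tool --dr '[[0, 0, 0], [0, 0, 0], [0, 0, 0], [0, 0, 0], [0, 0, 0]]' --translation '[[0, 0, 0.004], [0, 0, 0.006], [0, 0, 0.006], [0, 0, 0.006], [0, 0, 0.006]]' --hand '[0, 0, 0.7, 0.7, 0.7]'

```text
t: 13.98
position: [0.5143, 0.4164, 0.0794]
ee_rot: [3.139, -0.002, 1.697]
contact_force: [-1.4, 0.5, -0.2]
grip_width: 0.06
finger_force: 0.0
```

Request:
drive_tool --dr '[[0, 0, 0], [0, 0, 0], [0, 0, 0], [0, 0, 0.03], [0, 0, 0.06]]' --translation '[[0, 0, -0.02], [0, 0, -0.055], [0, 0, -0.095], [0, 0, -0.13], [0, 0, -0.16]]' --hand '[0.7, 0.7, 0.7, 1, 1]'

```text
t: 14.4
position: [0.5142, 0.4161, 0.2419]
ee_rot: [3.138, -0.003, 1.635]
contact_force: [1.1, 0.8, 0.4]
grip_width: 0.0814
finger_force: 0.0
```

```bash
python3 - <<'E'
from h import *
manip.snapshot("top")
s=manip.observe();p=manip.snapshot("wrist");print({k:np.round(s[k],4).tolist() for k in("position","ee_rot","contact_force")})
n,l,st,c=cv2.connectedComponentsWithStats(orange(p["image"]))
print([(st[i].tolist(),np.round(c[i]).tolist(),onz(p,c[i],.07,s)) for i in range(1,n) if st[i,4]>100])
print(delta(s,[.581,-.312,.24],1.634))
E
```

```text
{'position': [0.5164, 0.4178, 0.2487], 'ee_rot': [3.1309, -0.009, 1.6339], 'contact_force': [1.2671, 1.1719, 5.5809]}
[([227, 174, 33, 39, 1166], [243.0, 193.0], array([0.50849907, 0.40581688, 0.07      ]))]
([-0.7325, 0.0184, 0.0023], [0.0107, -0.009, -0.0002])
```

Request:
drive_tool --dr '[[0.005, 0, 0], [0.01, 0, 0], [0.01, 0, 0], [0.01, 0, 0], [0.01, 0, 0]]' --translation '[[-0.037, 0.001, 0], [-0.074, 0.002, 0], [-0.111, 0.003, 0], [-0.148, 0.004, 0], [-0.185, 0.005, 0]]' --hand '[1, 1, 1, 1, 1]'

```text
t: 14.92
position: [0.5306, 0.2298, 0.238]
ee_rot: [-3.132, -0.0, 1.637]
contact_force: [1.2, 0.5, 0.2]
grip_width: 0.0852
finger_force: 0.0
```

Request:
drive_tool --dr '[[0, 0, 0], [0, 0, 0], [0, 0, 0], [0, 0, 0], [0, 0, 0]]' --translation '[[-0.037, 0.001, 0], [-0.074, 0.002, 0], [-0.111, 0.003, 0], [-0.148, 0.004, 0], [-0.185, 0.005, 0]]' --hand '[1, 1, 1, 1, 1]'

```text
t: 15.33
position: [0.5477, 0.0454, 0.2381]
ee_rot: [-3.133, -0.001, 1.637]
contact_force: [0.9, 0.1, 0.5]
grip_width: 0.0854
finger_force: 0.0
```

Request:
drive_tool --dr '[[0, 0, 0], [0, 0, 0], [0, 0, 0], [0, 0, 0], [0, 0, 0]]' --translation '[[-0.037, 0.001, 0], [-0.074, 0.002, 0], [-0.111, 0.003, 0], [-0.148, 0.004, 0], [-0.185, 0.005, 0]]' --hand '[1, 1, 1, 1, 1]'

```text
t: 15.75
position: [0.5649, -0.1387, 0.2381]
ee_rot: [-3.133, -0.0, 1.637]
contact_force: [0.3, -0.8, -0.3]
grip_width: 0.0852
finger_force: 0.0
```

Request:
drive_tool --dr '[[0, 0, 0], [0, 0, 0], [0, 0, 0], [0, 0, 0], [0, 0, 0]]' --translation '[[-0.037, 0.001, 0], [-0.074, 0.002, 0], [-0.111, 0.003, 0], [-0.148, 0.004, 0], [-0.17, 0.004, 0]]' --hand '[1, 1, 1, 1, 1]'

```text
t: 16.17
position: [0.5792, -0.3111, 0.2379]
ee_rot: [-3.132, 0.003, 1.633]
contact_force: [-0.2, 0.9, -0.7]
grip_width: 0.0857
finger_force: 0.0
```

```bash
python3 - <<'E'
from h import *
manip.snapshot("top");manip.snapshot("top");manip.snapshot("top")
s=manip.observe();p=manip.snapshot("wrist");print({k:np.round(s[k],4).tolist() for k in("position","ee_rot","contact_force")})
n,l,st,c=cv2.connectedComponentsWithStats(orange(p["image"]))
print([(st[i].tolist(),np.round(c[i]).tolist()) for i in range(1,n) if st[i,4]>100])
print(proj(p,[.582,-.310,.142],s))
print(delta(s,[.582,-.310,.122],1.634))
d=manip.outline_of(p,"nozzle_top")[0];print(d["p"],d["at"],onz(p,d["at"],.14,s))
E
```

```text
{'position': [0.579, -0.3092, 0.2376], 'ee_rot': [-3.131, 0.0015, 1.6323], 'contact_force': [0.6044, -0.4429, 0.0254]}
[([233, 26, 14, 25, 278], [240.0, 38.0]), ([269, 26, 16, 24, 292], [276.0, 38.0]), ([234, 109, 14, 23, 278], [240.0, 120.0]), ([269, 109, 14, 22, 284], [276.0, 120.0]), ([239, 182, 40, 51, 1809], [258.0, 209.0])]
[260.32826947 206.81031962]
([-0.0008, 0.0041, 0.1156], [-0.0106, 0.0015, -0.0017])
0.76 [267.9, 323.3] [ 0.59383078 -0.40260941  0.14      ]
```

Request:
drive_tool --dr '[[-0.01, 0, 0], [-0.01, 0, 0], [-0.01, 0, 0], [-0.01, 0, 0], [-0.01, 0, 0]]' --translation '[[-0.001, 0.003, 0.03], [-0.001, 0.003, 0.06], [-0.001, 0.003, 0.09], [-0.001, 0.003, 0.116], [-0.001, 0.003, 0.116]]' --hand '[1, 1, 1, 1, 0.7]' --newtons 20

```text
t: 16.83
position: [0.5799, -0.3024, 0.1159]
ee_rot: [-3.134, -0.006, 1.64]
contact_force: [-1.0, 0.8, -1.1]
grip_width: 0.0755
finger_force: 0.0
```

Request:
drive_tool --dr '[[0, 0, 0], [0, 0, 0], [0, 0, 0], [0, 0, 0], [0, 0, 0]]' --translation '[[0, 0, 0], [0, 0, 0], [0, 0, 0], [0, 0, 0], [0, 0, 0]]' --hand '[0.5, 0.3, 0, 0, 0]' --newtons 20

```text
t: 17.25
position: [0.5823, -0.3078, 0.1242]
ee_rot: [3.14, 0.001, 1.637]
contact_force: [-3.8, 1.0, 5.5]
grip_width: 0.0275
finger_force: 23.9
```

Request:
drive_tool --dr '[[0, 0, 0], [0, 0, 0]]' --translation '[[0, 0, 0], [0, 0, 0]]' --hand '[0, 0]' --newtons 20

```text
t: 17.42
position: [0.5823, -0.3078, 0.1241]
ee_rot: [3.14, 0.0, 1.637]
contact_force: [-3.0, 1.5, 6.3]
grip_width: 0.0282
finger_force: 23.9
```

Request:
drive_tool --dr '[[0.12, 0, 0], [0.23, 0, 0], [0.23, 0, 0], [0.1, 0, 0], [0, 0, 0]]' --translation '[[0, 0.0059, 0.0003], [0, 0.0112, 0.0006], [0, 0.0112, 0.0], [0, 0.0049, -0.0014], [0, 0, -0.002]]' --hand '[0, 0, 0, 0, 0]' --newtons 80

```text
t: 17.83
position: [0.5817, -0.3084, 0.124]
ee_rot: [-3.14, 0.002, 1.638]
contact_force: [-3.2, -2.1, -6.1]
grip_width: 0.0271
finger_force: 83.3
```

Request:
drive_tool --dr '[[-0.12, 0, 0], [-0.23, 0, 0], [-0.23, 0, 0], [-0.1, 0, 0], [0, 0, 0]]' --translation '[[0, -0.0061, 0.0003], [0, -0.0116, 0.0006], [0, -0.0116, 0.0], [0, -0.0051, -0.0014], [0, 0, -0.002]]' --hand '[0, 0, 0, 0, 0]'

```text
t: 18.25
position: [0.5815, -0.3088, 0.1283]
ee_rot: [-3.141, 0.002, 1.633]
contact_force: [-0.7, -5.4, -7.6]
grip_width: 0.0269
finger_force: 84.6
```

Request:
drive_tool --dr '[[0.12, 0, 0], [0.23, 0, 0], [0.23, 0, 0], [0.1, 0, 0], [0, 0, 0]]' --translation '[[0, 0.0063, 0.0003], [0, 0.0121, 0.0006], [0, 0.0121, 0.0], [0, 0.0053, -0.0014], [0, 0, -0.002]]' --hand '[0, 0, 0, 0, 0]'

```text
t: 18.67
position: [0.5816, -0.3086, 0.1251]
ee_rot: [-3.137, 0.003, 1.638]
contact_force: [-1.4, -2.4, -16.0]
grip_width: 0.0273
finger_force: 85.2
```

Request:
drive_tool --dr '[[-0.12, 0, 0], [-0.23, 0, 0], [-0.23, 0, 0], [-0.1, 0, 0], [0, 0, 0]]' --translation '[[0, -0.0066, 0.0003], [0, -0.0125, 0.0006], [0, -0.0125, 0.0], [0, -0.0055, -0.0014], [0, 0, -0.002]]' --hand '[0, 0, 0, 0, 0]'

```text
t: 19.08
position: [0.5799, -0.3088, 0.1286]
ee_rot: [-3.136, 0.003, 1.632]
contact_force: [1.9, -7.9, -27.6]
grip_width: 0.0267
finger_force: 83.4
```

Request:
drive_tool --dr '[[0.12, 0, 0], [0.24, 0, 0], [0.24, 0, 0], [0.1, 0, 0], [0, 0, 0]]' --translation '[[0, 0.0066, 0.0005], [0, 0.0133, 0.0015], [0, 0.0133, 0.0015], [0, 0.0055, 0.0003], [0, 0, 0]]' --hand '[0, 0, 0, 0, 0]'

```text
t: 19.5
position: [0.5818, -0.3088, 0.1272]
ee_rot: [-3.135, 0.004, 1.638]
contact_force: [-1.2, -2.6, -12.4]
grip_width: 0.027
finger_force: 86.9
```

Request:
drive_tool --dr '[[-0.12, 0, 0], [-0.24, 0, 0], [-0.24, 0, 0], [-0.1, 0, 0], [0, 0, 0]]' --translation '[[0, -0.0066, 0.0005], [0, -0.0133, 0.0015], [0, -0.0133, 0.0015], [0, -0.0055, 0.0003], [0, 0, 0]]' --hand '[0, 0, 0, 0, 0]'

```text
t: 19.92
position: [0.5803, -0.3085, 0.1294]
ee_rot: [-3.137, 0.002, 1.633]
contact_force: [2.5, -3.5, -10.0]
grip_width: 0.0269
finger_force: 87.3
```

Request:
drive_tool --dr '[[0.12, 0, 0], [0.24, 0, 0], [0.24, 0, 0], [0.1, 0, 0], [0, 0, 0]]' --translation '[[0, 0.0067, 0.0003], [0, 0.0135, 0.001], [0, 0.0135, 0.0005], [0, 0.0056, -0.001], [0, 0, -0.0015]]' --hand '[0, 0, 0, 0, 0]'

```text
t: 20.33
position: [0.5812, -0.3073, 0.1259]
ee_rot: [-3.133, 0.002, 1.639]
contact_force: [-0.6, -2.0, -21.8]
grip_width: 0.0272
finger_force: 86.2
```

Request:
drive_tool --dr '[[-0.12, 0, 0], [-0.24, 0, 0], [-0.24, 0, 0], [-0.1, 0, 0], [0, 0, 0]]' --translation '[[0, -0.0069, 0.0003], [0, -0.0138, 0.001], [0, -0.0138, 0.0005], [0, -0.0058, -0.001], [0, 0, -0.0015]]' --hand '[0, 0, 0, 0, 0]'

```text
t: 20.75
position: [0.5801, -0.3053, 0.1316]
ee_rot: [-3.136, -0.004, 1.634]
contact_force: [-0.6, -0.6, -15.9]
grip_width: 0.0272
finger_force: 86.5
```

Request:
drive_tool --dr '[[0.12, 0, 0], [0.24, 0, 0], [0.24, 0, 0], [0.1, 0, 0], [0, 0, 0]]' --translation '[[0, 0.0069, 0.0003], [0, 0.0138, 0.0008], [0, 0.0138, 0.0003], [0, 0.0058, -0.0012], [0, 0, -0.002]]' --hand '[0, 0, 0, 0, 0]'

```text
t: 21.17
position: [0.581, -0.3065, 0.1276]
ee_rot: [-3.132, 0.001, 1.639]
contact_force: [1.9, -2.8, -23.4]
grip_width: 0.0271
finger_force: 87.7
```

Request:
drive_tool --dr '[[-0.12, 0, 0], [-0.24, 0, 0], [-0.24, 0, 0], [-0.1, 0, 0], [0, 0, 0]]' --translation '[[0, -0.0071, 0.0003], [0, -0.0143, 0.001], [0, -0.0143, 0.0005], [0, -0.006, -0.001], [0, 0, -0.0015]]' --hand '[0, 0, 0, 0, 0]'

```text
t: 21.58
position: [0.5793, -0.3049, 0.1334]
ee_rot: [-3.133, -0.004, 1.634]
contact_force: [1.2, -1.9, -27.7]
grip_width: 0.0267
finger_force: 86.6
```

Request:
drive_tool --dr '[[0.12, 0, 0], [0.24, 0, 0], [0.24, 0, 0], [0.1, 0, 0], [0, 0, 0]]' --translation '[[0, 0.0073, 0.0003], [0, 0.0147, 0.001], [0, 0.0147, 0.0005], [0, 0.0061, -0.001], [0, 0, -0.0015]]' --hand '[0, 0, 0, 0, 0]'

```text
t: 22.0
position: [0.5809, -0.3064, 0.1295]
ee_rot: [-3.131, 0.001, 1.639]
contact_force: [3.3, -4.2, -29.4]
grip_width: 0.0267
finger_force: 88.4
```

Request:
drive_tool --dr '[[-0.12, 0, 0], [-0.24, 0, 0], [-0.24, 0, 0], [-0.1, 0, 0], [0, 0, 0]]' --translation '[[0, -0.0075, 0.0005], [0, -0.0149, 0.0015], [0, -0.0149, 0.0015], [0, -0.0062, 0.0003], [0, 0, 0]]' --hand '[0, 0, 0, 0, 0]'

```text
t: 22.42
position: [0.58, -0.3068, 0.1374]
ee_rot: [-3.136, -0.002, 1.633]
contact_force: [-1.2, 2.5, -5.5]
grip_width: 0.0273
finger_force: 88.6
```

Request:
drive_tool --dr '[[0.12, 0, 0], [0.24, 0, 0], [0.24, 0, 0], [0.1, 0, 0], [0, 0, 0]]' --translation '[[0, 0.0075, 0.0005], [0, 0.0149, 0.0015], [0, 0.0149, 0.0015], [0, 0.0062, 0.0003], [0, 0, 0]]' --hand '[0, 0, 0, 0, 0]'

```text
t: 22.83
position: [0.581, -0.3055, 0.1303]
ee_rot: [-3.131, -0.001, 1.639]
contact_force: [2.1, -2.0, -28.6]
grip_width: 0.0271
finger_force: 88.2
```

Request:
drive_tool --dr '[[-0.12, 0, 0], [-0.24, 0, 0], [-0.24, 0, 0], [-0.1, 0, 0], [0, 0, 0]]' --translation '[[0, -0.0075, 0.0005], [0, -0.0149, 0.0015], [0, -0.0149, 0.0015], [0, -0.0062, 0.0003], [0, 0, 0]]' --hand '[0, 0, 0, 0, 0]'

```text
t: 23.25
position: [0.5795, -0.3036, 0.1351]
ee_rot: [-3.134, -0.007, 1.634]
contact_force: [2.6, -0.5, -27.5]
grip_width: 0.0267
finger_force: 86.5
```

Request:
drive_tool --dr '[[0, 0, 0], [0, 0, 0]]' --translation '[[0, 0, 0], [0, 0, 0]]' --hand '[0, 0]'

```text
t: 23.42
position: [0.5808, -0.3035, 0.1329]
ee_rot: [-3.131, -0.005, 1.64]
contact_force: [-2.2, 4.4, -17.7]
grip_width: 0.0266
finger_force: 87.6
```

Request:
drive_tool --dr '[[0.12, 0, 0], [0.24, 0, 0], [0.24, 0, 0], [0.1, 0, 0], [0, 0, 0]]' --translation '[[0, 0.0073, 0.0003], [0, 0.0147, 0.001], [0, 0.0147, 0.0005], [0, 0.0061, -0.001], [0, 0, -0.0015]]' --hand '[0, 0, 0, 0, 0]'

```text
t: 23.83
position: [0.5804, -0.3055, 0.1313]
ee_rot: [-3.133, -0.002, 1.638]
contact_force: [0.3, 1.0, -28.7]
grip_width: 0.027
finger_force: 86.2
```

Request:
drive_tool --dr '[[-0.12, 0, 0], [-0.24, 0, 0], [-0.24, 0, 0], [-0.1, 0, 0], [0, 0, 0]]' --translation '[[0, -0.0075, 0.0003], [0, -0.0149, 0.001], [0, -0.0149, 0.0005], [0, -0.0062, -0.001], [0, 0, -0.0015]]' --hand '[0, 0, 0, 0, 0]'

```text
t: 24.25
position: [0.5789, -0.3057, 0.1389]
ee_rot: [-3.137, -0.004, 1.632]
contact_force: [2.2, -1.3, -26.6]
grip_width: 0.0272
finger_force: 84.4
```

Request:
drive_tool --dr '[[0, 0, 0], [0, 0, 0]]' --translation '[[0, 0, 0], [0, 0, 0]]' --hand '[0, 0]'

```text
t: 24.42
position: [0.5811, -0.3047, 0.138]
ee_rot: [-3.136, -0.004, 1.639]
contact_force: [-2.8, 5.2, -10.1]
grip_width: 0.027
finger_force: 87.4
```

Request:
drive_tool --dr '[[0.12, 0, 0], [0.24, 0, 0], [0.24, 0, 0], [0.1, 0, 0], [0, 0, 0]]' --translation '[[0, 0.0078, 0.0003], [0, 0.0155, 0.001], [0, 0.0155, 0.0], [0, 0.0063, -0.0012], [0, 0, -0.002]]' --hand '[0, 0, 0, 0, 0]'

```text
t: 24.83
position: [0.5812, -0.308, 0.1456]
ee_rot: [3.14, -0.001, 1.637]
contact_force: [-11.2, 7.5, 16.4]
grip_width: 0.0267
finger_force: 93.8
```

Request:
drive_tool --dr '[[-0.12, 0, 0], [-0.24, 0, 0], [-0.24, 0, 0], [-0.1, 0, 0], [0, 0, 0]]' --translation '[[0, -0.008, 0.0003], [0, -0.016, 0.001], [0, -0.016, 0.0005], [0, -0.0065, -0.001], [0, 0, -0.0015]]' --hand '[0, 0, 0, 0, 0]'

```text
t: 25.25
position: [0.5808, -0.3086, 0.1509]
ee_rot: [3.133, -0.002, 1.63]
contact_force: [1.1, 0.6, -0.6]
grip_width: 0.0273
finger_force: 90.5
```

Request:
drive_tool --dr '[[0, 0, 0], [0, 0, 0]]' --translation '[[0, 0, 0], [0, 0, 0]]' --hand '[0, 0]'

```text
t: 25.42
position: [0.5862, -0.3079, 0.1482]
ee_rot: [3.131, 0.003, 1.639]
contact_force: [2.8, 1.9, 2.2]
grip_width: 0.027
finger_force: 91.0
```

Request:
drive_tool --dr '[[0, 0, 0], [0, 0, 0], [0, 0, 0], [0, 0, 0], [0, 0, 0]]' --translation '[[0, 0, -0.02], [0, 0, -0.05], [0.01, 0, -0.08], [0.03, 0, -0.1], [0.06, -0.003, -0.11]]' --hand '[0, 0, 0, 0, 0]'

```text
t: 25.83
position: [0.5757, -0.2525, 0.2601]
ee_rot: [3.129, 0.005, 1.63]
contact_force: [0.8, 1.0, -0.8]
grip_width: 0.0271
finger_force: 90.7
```

Request:
drive_tool --dr '[[0, 0, 0], [0, 0, 0], [0, 0, 0], [0, 0, 0], [0, 0, 0]]' --translation '[[0.036, -0.001, 0], [0.072, -0.002, 0], [0.108, -0.003, 0], [0.144, -0.004, 0], [0.18, -0.006, 0]]' --hand '[0, 0, 0, 0, 0]'

```text
t: 26.25
position: [0.5574, -0.0679, 0.2563]
ee_rot: [3.133, -0.003, 1.635]
contact_force: [0.1, 0.2, -1.7]
grip_width: 0.0272
finger_force: 90.6
```

Request:
drive_tool --dr '[[0, 0, 0], [0, 0, 0], [0, 0, 0], [0, 0, 0], [0, 0, 0]]' --translation '[[0.036, -0.001, 0], [0.072, -0.002, 0], [0.108, -0.003, 0], [0.144, -0.004, 0], [0.18, -0.006, 0]]' --hand '[0, 0, 0, 0, 0]'

```text
t: 26.67
position: [0.5399, 0.1115, 0.2565]
ee_rot: [3.134, -0.005, 1.635]
contact_force: [1.3, 0.7, -1.5]
grip_width: 0.0271
finger_force: 90.6
```

Request:
drive_tool --dr '[[0, 0, 0], [0, 0, 0], [0, 0, 0], [0, 0, 0], [0, 0, 0]]' --translation '[[0.036, -0.001, 0], [0.072, -0.002, 0], [0.108, -0.003, 0], [0.144, -0.004, 0], [0.18, -0.006, 0]]' --hand '[0, 0, 0, 0, 0]'

```text
t: 27.08
position: [0.5224, 0.2909, 0.2567]
ee_rot: [3.136, -0.006, 1.635]
contact_force: [1.4, 0.1, -0.7]
grip_width: 0.0269
finger_force: 90.6
```

```bash
python3 - <<'E'
from h import *
manip.snapshot("top");manip.snapshot("top")
s=manip.observe();p=manip.snapshot("wrist");print({k:np.round(s[k],4).tolist() for k in("position","ee_rot","contact_force")})
cv2.imwrite("pics/w4.png",p["image"][:,:,::-1])
print(delta(s,[.522,.348,.08],1.693))
E
```

```text
{'position': [0.5195, 0.298, 0.2557], 'ee_rot': [3.138, -0.0091, 1.6466], 'contact_force': [0.4492, 0.4482, -0.8999]}
([0.048, 0.0057, 0.1761], [0.0038, -0.009, -0.0465])
```

View pics/w4.png

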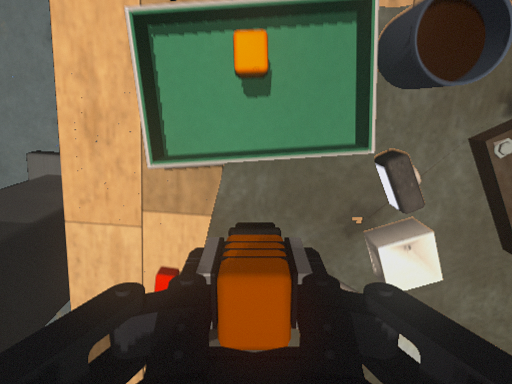

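Request:
drive_tool --dr '[[0, 0, -0.02], [0, 0, -0.045], [0, 0, -0.045], [0, 0, -0.045], [0, 0, -0.045]]' --translation '[[0.02, 0.003, 0], [0.047, 0.006, 0.01], [0.047, 0.006, 0.04], [0.047, 0.006, 0.075], [0.047, 0.006, 0.1]]' --hand '[0, 0, 0, 0, 0]'

```text
t: 27.65
position: [0.5254, 0.3356, 0.1537]
ee_rot: [3.138, -0.002, 1.68]
contact_force: [-0.8, -0.2, -1.6]
grip_width: 0.0267
finger_force: 90.7
```

Request:
drive_tool --dr '[[0, 0, 0], [0, 0, 0], [0, 0, 0], [0, 0, 0], [0, 0, 0]]' --translation '[[0, 0, 0.03], [0, 0, 0.06], [0, 0, 0.072], [0, 0, 0.072], [0, 0, 0.072]]' --hand '[0, 0, 0, 0, 0]'

```text
t: 28.07
position: [0.527, 0.3404, 0.0867]
ee_rot: [3.133, -0.01, 1.681]
contact_force: [-1.8, 7.8, 5.8]
grip_width: 0.0269
finger_force: 101.8
```

```bash
python3 - <<'E'
from h import *
p=manip.snapshot("side");manip.snapshot("wrist")
s=manip.observe();print({k:np.round(s[k],4).tolist() for k in("position","ee_rot","contact_force","torque")})
cv2.imwrite("pics/s3.png",cv2.resize(p["image"][110:200,190:310,::-1],None,fx=5,fy=5,interpolation=cv2.INTER_CUBIC))
E
```

```text
{'position': [0.5269, 0.3412, 0.0871], 'ee_rot': [3.1325, -0.0114, 1.6812], 'contact_force': [-2.7718, 7.6641, 6.1523], 'torque': [1.5801, 0.3862, -0.0228]}
```

View pics/s3.png

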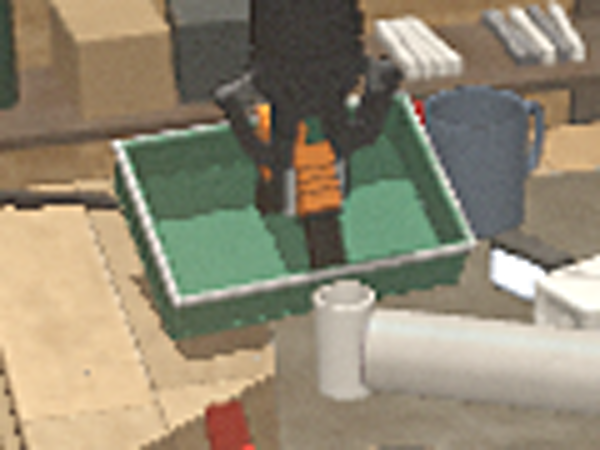

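Request:
drive_tool --dr '[[0, 0, 0], [0, 0, 0], [0, 0, 0]]' --translation '[[0.004, 0, -0.006], [0.01, 0, -0.006], [0.01, 0, 0]]' --hand '[0, 0, 0]'

```text
t: 28.42
position: [0.5253, 0.3484, 0.0852]
ee_rot: [3.136, -0.004, 1.682]
contact_force: [0.3, -0.1, -1.7]
grip_width: 0.0269
finger_force: 101.7
```

Contact is gone; lower a little and release.

Request:
drive_tool --dr '[[0, 0, 0], [0, 0, 0], [0, 0, 0], [0, 0, 0], [0, 0, 0]]' --translation '[[0, 0, 0.004], [0, 0, 0.007], [0, 0, 0.007], [0, 0, 0.007], [0, 0, 0.007]]' --hand '[0, 0, 0.7, 0.7, 0.7]'

```text
t: 28.83
position: [0.5237, 0.3457, 0.0745]
ee_rot: [-3.141, 0.002, 1.681]
contact_force: [-0.4, -0.2, 0.3]
grip_width: 0.0592
finger_force: 0.0
```

Request:
drive_tool --dr '[[0, 0, 0], [0, 0, 0], [0, 0, 0], [0, 0, 0.02], [0, 0, 0.045]]' --translation '[[0, 0, -0.02], [0, 0, -0.055], [0, 0, -0.095], [0, 0, -0.13], [0, 0, -0.16]]' --hand '[0.7, 0.7, 0.7, 1, 1]'

```text
t: 29.25
position: [0.5242, 0.3464, 0.2379]
ee_rot: [3.14, -0.0, 1.635]
contact_force: [0.3, 0.1, 0.2]
grip_width: 0.0816
finger_force: 0.0
```

```bash
python3 - <<'E'
from h import *
manip.snapshot("top")
s=manip.observe();p=manip.snapshot("wrist");print({k:np.round(s[k],4).tolist() for k in("position","ee_rot","contact_force")})
n,l,st,c=cv2.connectedComponentsWithStats(orange(p["image"]))
print([(st[i].tolist(),np.round(c[i]).tolist(),onz(p,c[i],.07,s)) for i in range(1,n) if st[i,4]>100])
cv2.imwrite("pics/w5.png",p["image"][:,:,::-1])
t=manip.snapshot("top")
for n in("bar_handle","nozzle_top"):
  for q in(p,t):
    print(n,[(np.round(d["at"],1).tolist(),round(d["p"],2),int(d["pixels"].sum()),onz(q,d["at"],.024 if n[0]=="b" else .14,s).round(3)) for d in manip.outline_of(q,n)])
E
```

```text
{'position': [0.5267, 0.348, 0.2445], 'ee_rot': [3.1318, -0.006, 1.6333], 'contact_force': [2.478, 1.1378, 3.598]}
[([219, 64, 36, 44, 1421], [236.0, 85.0], array([0.50797935, 0.42991406, 0.07      ])), ([224, 108, 30, 9, 181], [239.0, 112.0], array([0.511222 , 0.4083544, 0.07     ])), ([225, 117, 28, 5, 104], [239.0, 119.0], array([0.51175341, 0.40236122, 0.07      ])), ([231, 123, 32, 56, 1465], [247.0, 151.0], array([0.5200518 , 0.37539055, 0.07      ]))]
bar_handle []
bar_handle [([216.7, 212.4], 0.74, 346, array([0.422, 0.094, 0.024]))]
nozzle_top [([161.6, 332.3], 0.29, 1079, array([0.461, 0.238, 0.14 ]))]
nozzle_top [([387.2, 149.8], 0.65, 66, array([ 0.584, -0.41 ,  0.14 ])), ([324.8, 160.3], 0.59, 1741, array([ 0.556, -0.228,  0.14 ])), ([308.3, 217.0], 0.29, 397, array([ 0.393, -0.174,  0.14 ]))]
```

View pics/w5.png

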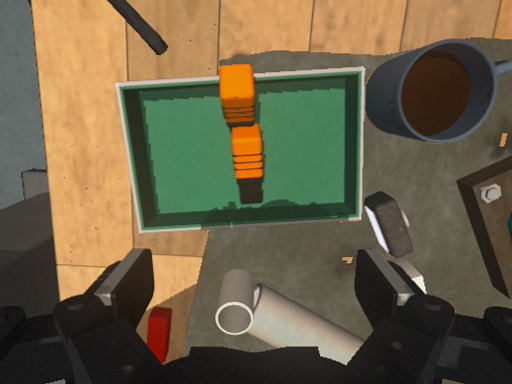

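Request:
drive_tool --dr '[[0.005, 0, 0], [0.01, 0, 0], [0.01, 0, 0], [0.01, 0, 0], [0.01, 0, 0]]' --translation '[[-0.038, 0.001, 0], [-0.076, 0.002, 0], [-0.114, 0.003, 0], [-0.152, 0.004, 0], [-0.19, 0.005, 0]]' --hand '[0.5, 0, 0, 0, 0]' --newtons 20

```text
t: 30.02
position: [0.54, 0.1559, 0.2334]
ee_rot: [-3.129, 0.001, 1.637]
contact_force: [-0.3, -0.4, 0.3]
grip_width: 0.0256
finger_force: 0.0
```

Request:
drive_tool --dr '[[0, 0, 0], [0, 0, 0], [0, 0, 0], [0, 0, 0], [0, 0, 0]]' --translation '[[-0.038, 0.001, 0], [-0.076, 0.002, 0], [-0.114, 0.003, 0], [-0.152, 0.004, 0], [-0.19, 0.005, 0]]' --hand '[0, 0, 0, 0, 0]'

```text
t: 30.43
position: [0.5575, -0.0331, 0.2337]
ee_rot: [-3.129, 0.0, 1.637]
contact_force: [-0.1, 0.3, 0.2]
grip_width: 0.0004
finger_force: 0.0
```

Request:
drive_tool --dr '[[0, 0, 0], [0, 0, 0], [0, 0, 0], [0, 0, 0], [0, 0, 0]]' --translation '[[-0.038, 0.001, 0], [-0.076, 0.002, 0], [-0.114, 0.003, 0], [-0.152, 0.004, 0], [-0.19, 0.005, 0]]' --hand '[0, 0, 0, 0, 0]'

```text
t: 30.85
position: [0.5751, -0.222, 0.2335]
ee_rot: [-3.129, -0.0, 1.637]
contact_force: [0.6, -0.0, 0.5]
grip_width: -0.0003
finger_force: 0.0
```

Request:
drive_tool --dr '[[0, 0, 0], [0, 0, 0], [0, 0, 0], [0, 0, 0], [0, 0, 0]]' --translation '[[-0.038, 0.001, 0], [-0.076, 0.002, 0], [-0.114, 0.003, 0], [-0.14, 0.004, 0], [-0.14, 0.005, 0]]' --hand '[0, 0, 0, 0, 0]'

```text
t: 31.27
position: [0.5863, -0.3675, 0.2328]
ee_rot: [-3.126, 0.004, 1.627]
contact_force: [-0.8, -0.4, 0.1]
grip_width: 0.0002
finger_force: 0.0
```

```bash
python3 - <<'E'
from h import *
manip.snapshot("top");manip.snapshot("top")
s=manip.observe();p=manip.snapshot("wrist");print({k:np.round(s[k],4).tolist() for k in("position","ee_rot","contact_force")})
for d in manip.outline_of(p,"nozzle_top"): 
  v,u=np.nonzero(d["pixels"]);print(d["p"],d["at"],u.min(),u.max(),v.min(),v.max())
cv2.imwrite("pics/w6.png",p["image"][:,:,::-1])
print(proj(p,[.594,-.408,.14],s),delta(s,[.594,-.408,.17],1.634))
E
```

```text
{'position': [0.5888, -0.3611, 0.2329], 'ee_rot': [-3.1283, -0.0005, 1.6338], 'contact_force': [0.0511, 0.4833, -0.5951]}
[259.4600728  270.43288134] ([-0.0472, 0.003, 0.0629], [-0.0133, -0.0005, -0.0002])
```

View pics/w6.png

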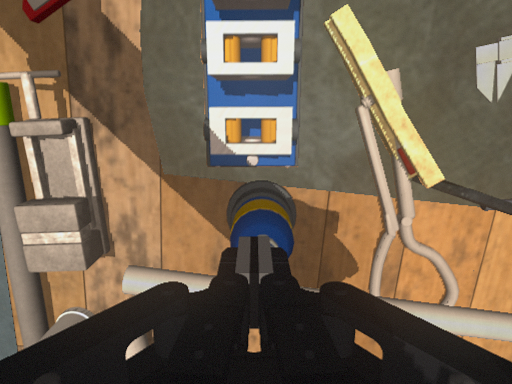

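Request:
drive_tool --dr '[[-0.013, 0, 0], [-0.013, 0, 0], [-0.013, 0, 0], [-0.013, 0, 0], [-0.013, 0, 0]]' --translation '[[-0.03, 0.003, 0], [-0.047, 0.003, 0.01], [-0.047, 0.003, 0.04], [-0.047, 0.003, 0.062], [-0.047, 0.003, 0.067]]' --hand '[0, 0, 0, 0, 0]'

```text
t: 31.88
position: [0.5947, -0.403, 0.1632]
ee_rot: [-3.14, -0.005, 1.639]
contact_force: [-0.7, 1.2, -1.4]
grip_width: 0.0001
finger_force: 0.0
```

Request:
drive_tool --dr '[[0, 0, 0], [0, 0, 0], [0, 0, 0], [0, 0, 0], [0, 0, 0]]' --translation '[[0, 0, 0.005], [0, 0, 0.01], [0, 0, 0.013], [0, 0, 0.015], [0, 0, 0.015]]' --hand '[0, 0, 0, 0, 0]'

```text
t: 32.3
position: [0.5967, -0.4058, 0.1543]
ee_rot: [3.136, -0.0, 1.638]
contact_force: [0.8, 3.0, 3.8]
grip_width: -0.0
finger_force: 2.0
```

Request:
drive_tool --dr '[[0, 0, 0], [0, 0, 0], [0, 0, 0], [0, 0, 0], [0, 0, 0]]' --translation '[[0, 0, 0.003], [0, 0, 0.005], [0, 0, 0.007], [0, 0, 0.008], [0, 0, 0.008]]' --hand '[0, 0, 0, 0, 0]'

```text
t: 32.72
position: [0.5969, -0.4063, 0.1491]
ee_rot: [3.135, 0.0, 1.638]
contact_force: [-2.7, 6.1, 15.4]
grip_width: 0.0001
finger_force: 7.6
```

Request:
drive_tool --dr '[[0, 0, 0], [0, 0, 0], [0, 0, 0]]' --translation '[[0, 0, 0.002], [0, 0, 0.003], [0, 0, 0.003]]' --hand '[0, 0, 0]'

```text
t: 32.97
position: [0.5969, -0.4063, 0.1489]
ee_rot: [3.133, -0.0, 1.638]
contact_force: [-7.0, 9.6, 26.6]
grip_width: 0.0001
finger_force: 13.1
```

Request:
drive_tool --dr '[[0, 0, 0], [0, 0, 0], [0, 0, 0], [0, 0, 0], [0, 0, 0]]' --translation '[[0, 0, -0.01], [0, 0, -0.025], [0, 0, -0.045], [0, 0, -0.075], [0, 0, -0.11]]' --hand '[0, 0, 0, 0, 0]'

```text
t: 33.38
position: [0.5943, -0.4067, 0.2516]
ee_rot: [-3.142, -0.001, 1.636]
contact_force: [0.6, -0.5, -0.2]
grip_width: -0.0001
finger_force: 0.0
```

```bash
python3 - <<'E'
from h import *
t=manip.snapshot("top");manip.snapshot("top")
s=manip.observe();print({k:np.round(s[k],4).tolist() for k in("position","ee_rot","contact_force")})
h=cv2.cvtColor(t["image"],cv2.COLOR_RGB2HSV);m=cv2.inRange(h,(0,150,120),(5,255,255))|cv2.inRange(h,(174,150,120),(180,255,255))
n,l,st,c=cv2.connectedComponentsWithStats(m)
for i in range(1,n):
  if st[i,4]>60: print(st[i].tolist(),onz(t,c[i],.02))
print(delta(s,[.43,.05,.26],1.634))
E
```

```text
{'position': [0.5967, -0.4098, 0.2596], 'ee_rot': [3.1303, 0.0085, 1.636], 'contact_force': [0.3596, -0.9751, 0.72]}
[350, 16, 9, 26, 132] [ 1.02393103 -0.36360398  0.02      ]
[0, 112, 49, 70, 1396] [0.61883661 0.70856288 0.02      ]
[42, 115, 25, 13, 77] [0.7267304  0.61506751 0.02      ]
[445, 118, 29, 23, 197] [ 0.66725596 -0.69798217  0.02      ]
[194, 209, 20, 8, 147] [0.42340374 0.13500188 0.02      ]
([0.4697, -0.1363, -0.0059], [0.0113, 0.0085, 0.002])
```

Request:
drive_tool --dr '[[0, 0, 0], [0, 0, 0], [0, 0, 0], [0, 0, 0], [0, 0, 0]]' --translation '[[0.034, -0.009, 0], [0.068, -0.018, 0], [0.102, -0.027, 0], [0.136, -0.036, 0], [0.17, -0.045, 0]]' --hand '[0, 0.5, 1, 1, 1]'

```text
t: 33.9
position: [0.5383, -0.2393, 0.2515]
ee_rot: [3.139, 0.001, 1.636]
contact_force: [0.4, 0.9, 0.8]
grip_width: 0.0482
finger_force: 0.0
```

Request:
drive_tool --dr '[[0, 0, 0], [0, 0, 0], [0, 0, 0], [0, 0, 0], [0, 0, 0]]' --translation '[[0.034, -0.009, 0], [0.068, -0.018, 0], [0.102, -0.027, 0], [0.136, -0.036, 0], [0.17, -0.045, 0]]' --hand '[1, 1, 1, 1, 1]'

```text
t: 34.32
position: [0.4824, -0.0726, 0.2519]
ee_rot: [3.137, 0.001, 1.636]
contact_force: [0.1, 0.7, -0.3]
grip_width: 0.0854
finger_force: 0.0
```

Request:
drive_tool --dr '[[0.01, 0.008, 0.04], [0.01, 0.008, 0.08], [0.01, 0.008, 0.12], [0.01, 0.008, 0.143], [0.01, 0.008, 0.143]]' --translation '[[0.034, -0.009, 0], [0.068, -0.018, 0], [0.102, -0.027, 0], [0.136, -0.036, 0], [0.139, -0.036, 0]]' --hand '[1, 1, 1, 1, 1]'

```text
t: 34.73
position: [0.436, 0.069, 0.2514]
ee_rot: [-3.134, -0.01, 1.501]
contact_force: [0.1, 1.2, -0.5]
grip_width: 0.0856
finger_force: 0.0
```

```bash
python3 - <<'E'
from h import *
manip.snapshot("top");manip.snapshot("top")
s=manip.observe();p=manip.snapshot("wrist");print({k:np.round(s[k],4).tolist() for k in("position","ee_rot","contact_force")})
cv2.imwrite("pics/w7.png",p["image"][:,:,::-1])
h=cv2.cvtColor(p["image"],cv2.COLOR_RGB2HSV);m=cv2.inRange(h,(0,150,100),(5,255,255))|cv2.inRange(h,(174,150,100),(180,255,255))
n,l,st,c=cv2.connectedComponentsWithStats(m)
for i in range(1,n):
  if st[i,4]>100: print(st[i].tolist(),c[i],onz(p,c[i],.02,s))
E
```

```text
{'position': [0.4379, 0.0639, 0.2516], 'ee_rot': [-3.1351, -0.0072, 1.4971], 'contact_force': [0.2766, -1.4088, 0.5363]}
[225, 69, 24, 65, 1475] [236.97355932 100.57559322] [0.4242511  0.13673298 0.02      ]
[227, 344, 45, 8, 189] [248.03174603 347.96825397] [ 0.41206592 -0.15800321  0.02      ]
```

View pics/w7.png

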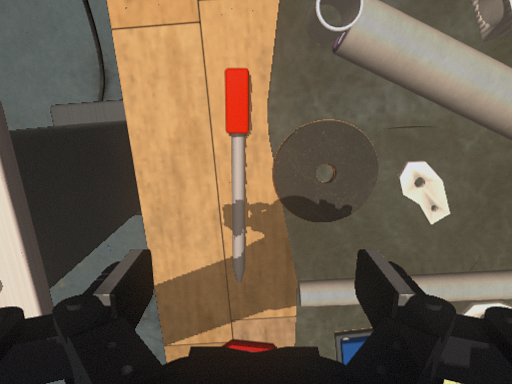

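```bash
python3 - <<'E'
from h import *
manip.snapshot("top")
s=manip.observe();p=manip.snapshot("wrist")
a=onz(p,(236.97,100.6),.024,s);e=onz(p,(236.5,134),.024,s);f=onz(p,(237,69),.024,s);b=onz(p,(239,279),.012,s)
v=a-b;yaw=np.arctan2(-v[0],v[1]);print(a,e,f,b,np.linalg.norm(v[:2]),yaw)
print(delta(s,[a[0],a[1]-.006,.06],np.pi/2+yaw))
E
```

```text
[0.42540384 0.13433022 0.024     ] [0.42186066 0.10145858 0.024     ] [0.42819451 0.16401471 0.024     ] [ 0.40821256 -0.06958783  0.012     ] 0.20464142522224668 -0.08410594253526185
([0.0642, -0.017, 0.1922], [-0.0067, -0.007, 0.0055])
```

Request:
drive_tool --dr '[[-0.006, -0.007, 0.006], [-0.006, -0.007, 0.006], [-0.006, -0.007, 0.006], [-0.006, -0.007, 0.006], [-0.006, -0.007, 0.006]]' --translation '[[0.03, -0.008, 0.01], [0.06, -0.017, 0.03], [0.064, -0.017, 0.07], [0.064, -0.017, 0.11], [0.064, -0.017, 0.13]]' --hand '[1, 1, 1, 1, 1]'

```text
t: 35.4
position: [0.4233, 0.1273, 0.1182]
ee_rot: [-3.136, 0.003, 1.487]
contact_force: [-1.0, -1.4, -0.1]
grip_width: 0.0854
finger_force: 0.0
```

Request:
drive_tool --dr '[[0, 0, 0], [0, 0, 0], [0, 0, 0], [0, 0, 0], [0, 0, 0]]' --translation '[[0, 0, 0.02], [0, 0, 0.045], [0, 0, 0.062], [0, 0, 0.062], [0, 0, 0.062]]' --hand '[1, 1, 1, 0.6, 0.6]'

```text
t: 35.82
position: [0.4251, 0.1276, 0.0597]
ee_rot: [-3.139, 0.001, 1.485]
contact_force: [0.6, 0.4, 0.7]
grip_width: 0.0638
finger_force: 0.0
```

```bash
python3 - <<'E'
from h import *
s=manip.observe();print({k:np.round(s[k],4).tolist() for k in("position","ee_rot","contact_force","grip_width")})
print(delta(s,[.4254,.128,.022],1.487))
E
```

```text
{'position': [0.4251, 0.1276, 0.0597], 'ee_rot': [-3.1388, 0.0013, 1.4854], 'contact_force': [0.6127, 0.3737, 0.6517], 'grip_width': 0.0638}
([0.0004, 0.0004, 0.0377], [-0.0027, 0.0013, -0.0016])
```

Request:
drive_tool --dr '[[0, 0, 0], [0, 0, 0], [0, 0, 0], [0, 0, 0], [0, 0, 0]]' --translation '[[0, 0, 0.015], [0, 0, 0.028], [0, 0, 0.037], [0, 0, 0.037], [0, 0, 0.037]]' --hand '[0.6, 0.6, 0.6, 0.5, 0.4]' --newtons 30

```text
t: 36.23
position: [0.4255, 0.1291, 0.0238]
ee_rot: [-3.141, -0.001, 1.487]
contact_force: [-0.2, 0.5, 0.7]
grip_width: 0.0346
finger_force: 0.0
```

Request:
drive_tool --dr '[[0, 0, 0], [0, 0, 0], [0, 0, 0], [0, 0, 0], [0, 0, 0]]' --translation '[[0, 0, 0], [0, 0, 0], [0, 0, 0], [0, 0, 0], [0, 0, 0]]' --hand '[0.2, 0, 0, 0, 0]' --newtons 30

```text
t: 36.65
position: [0.4254, 0.1294, 0.0242]
ee_rot: [-3.141, -0.001, 1.488]
contact_force: [-2.4, -1.0, 6.9]
grip_width: 0.0234
finger_force: 31.2
```

Request:
drive_tool --dr '[[0, 0, 0], [0, 0, 0], [0, 0, 0]]' --translation '[[0, 0, 0], [0, 0, 0], [0, 0, 0]]' --hand '[0, 0, 0]' --newtons 120

```text
t: 36.9
position: [0.4257, 0.1295, 0.0246]
ee_rot: [-3.141, -0.001, 1.488]
contact_force: [-2.8, -1.0, 10.7]
grip_width: 0.0214
finger_force: 118.4
```

Request:
drive_tool --dr '[[0, 0, 0], [0, 0, 0], [0, 0, 0], [0, 0, 0], [0, 0, 0]]' --translation '[[0, 0, -0.01], [0, 0, -0.03], [0, 0, -0.06], [0, 0, -0.09], [0, 0, -0.11]]' --hand '[0, 0, 0, 0, 0]'

```text
t: 37.32
position: [0.4257, 0.1291, 0.1358]
ee_rot: [3.141, -0.002, 1.487]
contact_force: [0.4, 0.5, -4.9]
grip_width: 0.0208
finger_force: 118.9
```

Request:
drive_tool --dr '[[0, 0, -0.04], [0, 0, -0.08], [0, 0, -0.12], [0, 0, -0.149], [0, 0, -0.149]]' --translation '[[-0.008, 0.03, 0], [-0.02, 0.06, 0], [-0.035, 0.09, 0], [-0.05, 0.12, 0], [-0.058, 0.138, 0]]' --hand '[0, 0, 0, 0, 0]'

```text
t: 37.73
position: [0.5602, 0.0569, 0.1332]
ee_rot: [3.141, 0.002, 1.636]
contact_force: [0.0, -0.3, -5.2]
grip_width: 0.0211
finger_force: 119.1
```

```bash
python3 - <<'E'
from h import *
manip.snapshot("top");sd=manip.snapshot("side");
s=manip.observe();p=manip.snapshot("wrist");print({k:np.round(s[k],4).tolist() for k in("position","ee_rot","contact_force","torque","grip_width")})
print(delta(s,[.558,.060,.0746],1.637))
P=R.from_euler("xyz",s["ee_rot"])
for z in(.0126,): 
  X=s["position"]+P.apply([-.203,0,z]);print(X,proj(p,X,s),proj(sd,X))
a=p["image"][180:384,150:350,::-1];b=sd["image"][180:320,210:370,::-1]
cv2.imwrite("pics/w8.png",np.hstack([cv2.resize(a,(390,400)),cv2.resize(b,(410,400))]))
E
```

```text
{'position': [0.5603, 0.0565, 0.133], 'ee_rot': [3.141, 0.0025, 1.6321], 'contact_force': [-0.2949, 0.7622, -5.2303], 'torque': [0.026, 0.0809, 0.0307], 'grip_width': 0.0211}
([0.0038, -0.0021, 0.0584], [0.0005, 0.0025, -0.0049])
[ 0.57274368 -0.14619532  0.12092658] [255.14496779 568.05228406] [310.95865532 208.08509622]
```

View pics/w8.png

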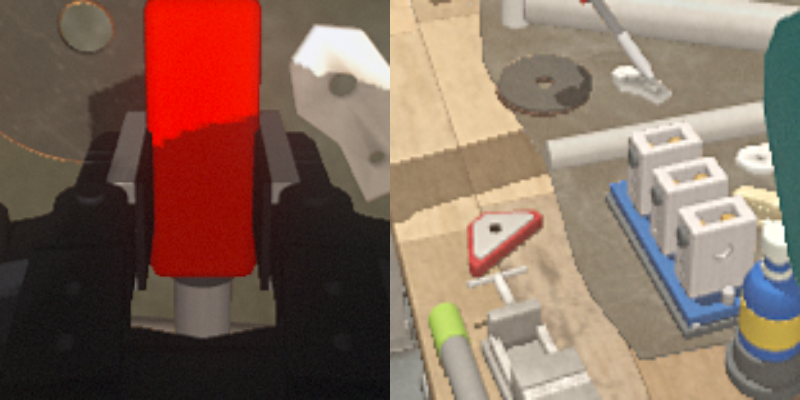

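```bash
python3 - <<'E'
from h import *
sd=manip.snapshot("side");t=manip.snapshot("top");s=manip.observe()
P=R.from_euler("xyz",s["ee_rot"])
X=[s["position"]+P.apply([x,0,.0126]) for x in(-.203,-.12,-.027)]
ims=[]
for q,f in((sd,6),(t,6)):
    a=np.array([proj(q,x) for x in X]);print(a.round(1).tolist())
    c=a[:2].mean(0).astype(int);w=33
    im=q["image"][c[1]-w:c[1]+w,c[0]-w:c[0]+w,::-1].copy();im=cv2.resize(im,None,fx=f,fy=f,interpolation=cv2.INTER_CUBIC)
    for u in a: cv2.circle(im,tuple(np.round((u-c+w+.5)*f).astype(int).tolist()),3,(0,255,0),-1)
    ims.append(im)
cv2.imwrite("pics/w9.png",np.hstack(ims))
E
```

```text
[[309.4, 207.9], [297.8, 193.0], [286.0, 178.0]]
[[294.1, 157.7], [266.0, 160.0], [234.5, 162.7]]
```

View pics/w9.png

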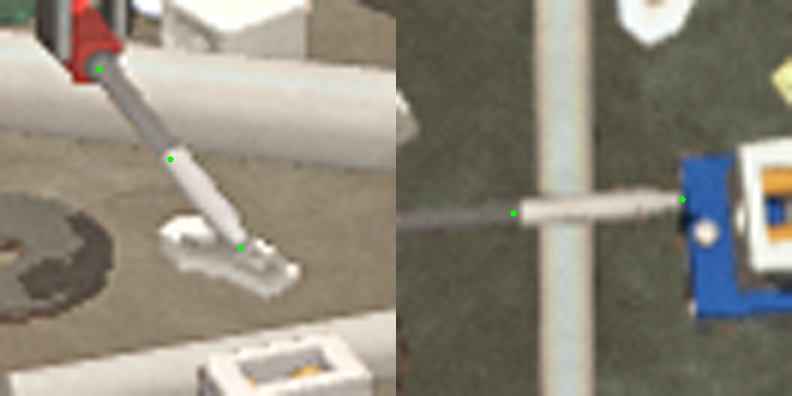

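Request:
drive_tool --dr '[[0, 0, -0.004], [0, 0, -0.004], [0, 0.002, -0.004], [0, 0.002, -0.004], [0, 0.002, -0.004]]' --translation '[[0.004, -0.002, 0.015], [0.004, -0.002, 0.035], [0.004, -0.002, 0.052], [0.004, -0.002, 0.058], [0.004, -0.002, 0.058]]' --hand '[0, 0, 0, 0, 0]'

```text
t: 38.4
position: [0.553, 0.0647, 0.0732]
ee_rot: [-3.136, -0.003, 1.642]
contact_force: [0.1, -0.5, -4.0]
grip_width: 0.0212
finger_force: 119.1
```

```bash
python3 - <<'E'
from h import *
sd=manip.snapshot("side");t=manip.snapshot("top");s=manip.observe()
print({k:np.round(s[k],4).tolist() for k in("position","ee_rot","contact_force","torque","grip_width")})
print(delta(s,[.558,.060,.0746],1.637))
P=R.from_euler("xyz",s["ee_rot"]);print("tip",s["position"]+P.apply([-.203,0,.0126]))
E
```

```text
{'position': [0.5554, 0.0644, 0.0755], 'ee_rot': [-3.1406, -0.003, 1.6416], 'contact_force': [0.3023, -0.5083, -3.5113], 'torque': [0.0168, 0.0286, -0.0116], 'grip_width': 0.0213}
([-0.0046, 0.0023, 0.0009], [-0.001, -0.003, 0.0046])
tip [ 0.56977471 -0.13803599  0.06233169]
```

Request:
drive_tool --dr '[[0, -0.003, 0.005], [0, -0.003, 0.005], [0, -0.003, 0.005], [0, -0.003, 0.005], [0, -0.003, 0.005]]' --translation '[[-0.01, 0.0023, 0.001], [-0.02, 0.0023, 0.001], [-0.026, 0.0023, 0.001], [-0.026, 0.0023, 0.001], [-0.026, 0.0023, 0.001]]' --hand '[0, 0, 0, 0, 0]'

```text
t: 38.92
position: [0.5598, 0.0368, 0.0742]
ee_rot: [-3.141, 0.0, 1.633]
contact_force: [0.1, -0.1, -5.0]
grip_width: 0.0212
finger_force: 119.1
```

```bash
python3 - <<'E'
from h import *
sd=manip.snapshot("side");t=manip.snapshot("top");s=manip.observe()
print({k:np.round(s[k],4).tolist() for k in("position","ee_rot","contact_force","torque","grip_width")})
P=R.from_euler("xyz",s["ee_rot"]);X=s["position"]+P.apply([-.203,0,.0126]);print("tip",X,"line x",.5802-.066*(X[1]+.2788))
ims=[]
for q in(sd,t):
    c=proj(q,X).astype(int);w=33
    im=cv2.resize(q["image"][c[1]-w:c[1]+w,c[0]-w:c[0]+w,::-1],None,fx=6,fy=6,interpolation=cv2.INTER_CUBIC);ims.append(im)
cv2.imwrite("pics/w10.png",np.hstack(ims))
E
```

```text
{'position': [0.5596, 0.0383, 0.0739], 'ee_rot': [-3.1403, -0.0002, 1.6357], 'contact_force': [-0.4656, 0.4454, -5.0574], 'torque': [0.0476, 0.0025, -0.0079], 'grip_width': 0.0212}
tip [ 0.57278046 -0.16427641  0.06131348] line x 0.572641442942455
```

View pics/w10.png

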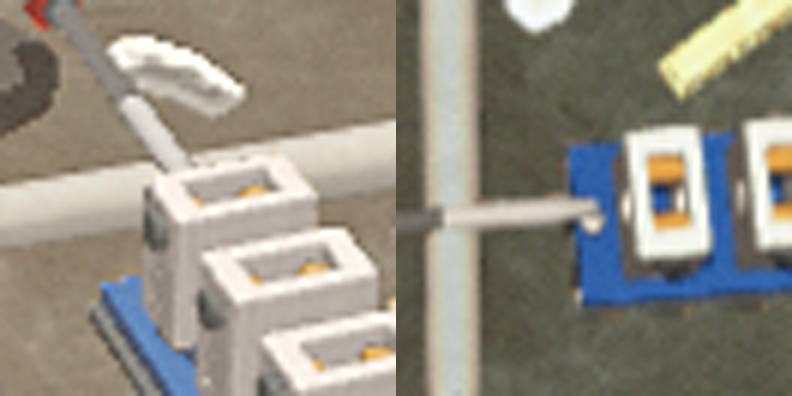

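Request:
drive_tool --dr '[[0, 0, 0], [0, 0, 0], [0, 0, 0], [0, 0, 0], [0, 0, 0]]' --translation '[[-0.008, 0, -0.0007], [-0.016, 0, -0.0007], [-0.024, 0, -0.0007], [-0.032, 0, -0.0007], [-0.035, 0, -0.0007]]' --hand '[0, 0, 0, 0, 0]'

```text
t: 39.43
position: [0.5619, 0.0005, 0.0746]
ee_rot: [-3.14, 0.002, 1.633]
contact_force: [0.1, -0.0, -4.6]
grip_width: 0.021
finger_force: 119.1
```

Request:
drive_tool --dr '[[0, 0, 0], [0, 0, 0], [0, 0, 0], [0, 0, 0], [0, 0, 0]]' --translation '[[-0.008, 0, 0], [-0.016, 0, 0], [-0.024, 0, 0], [-0.032, 0, 0], [-0.04, 0, 0]]' --hand '[0, 0, 0, 0, 0]'

```text
t: 39.85
position: [0.5645, -0.0377, 0.0746]
ee_rot: [-3.14, 0.0, 1.636]
contact_force: [-0.1, -0.3, -4.8]
grip_width: 0.021
finger_force: 119.2
```

Request:
drive_tool --dr '[[0, 0, 0], [0, 0, 0], [0, 0, 0], [0, 0, 0], [0, 0, 0]]' --translation '[[-0.006, 0, 0], [-0.012, 0, 0], [-0.018, 0, 0], [-0.024, 0, 0], [-0.03, 0, 0]]' --hand '[0, 0, 0, 0, 0]'

```text
t: 40.27
position: [0.5665, -0.0671, 0.0746]
ee_rot: [-3.14, 0.0, 1.636]
contact_force: [-0.7, -0.2, -5.1]
grip_width: 0.0212
finger_force: 119.2
```

Request:
drive_tool --dr '[[0, 0, 0], [0, 0, 0], [0, 0, 0], [0, 0, 0], [0, 0, 0]]' --translation '[[-0.008, 0, 0], [-0.016, 0, 0], [-0.024, 0, 0], [-0.032, 0, 0], [-0.04, 0, 0]]' --hand '[0, 0, 0, 0, 0]'

```text
t: 40.68
position: [0.5691, -0.1076, 0.0746]
ee_rot: [-3.14, 0.0, 1.636]
contact_force: [-0.5, 0.3, -4.9]
grip_width: 0.0213
finger_force: 119.2
```

Request:
drive_tool --dr '[[0, 0, 0], [0, 0, 0], [0, 0, 0], [0, 0, 0], [0, 0, 0]]' --translation '[[-0.006, 0, 0], [-0.012, 0, 0], [-0.018, 0, 0], [-0.024, 0, 0], [-0.03, 0, 0]]' --hand '[0, 0, 0, 0, 0]'

```text
t: 41.1
position: [0.571, -0.137, 0.0746]
ee_rot: [-3.14, 0.0, 1.636]
contact_force: [-0.2, -0.9, -4.5]
grip_width: 0.0211
finger_force: 119.2
```

```bash
python3 - <<'E'
from h import *
manip.snapshot("wrist");sd=manip.snapshot("side");t=manip.snapshot("top");s=manip.observe()
print({k:np.round(s[k],4).tolist() for k in("position","ee_rot","contact_force","torque","grip_width")})
P=R.from_euler("xyz",s["ee_rot"]);X=s["position"]+P.apply([-.1,0,.0126])
ims=[]
for q in(sd,t):
    c=proj(q,X).astype(int);w=40
    im=cv2.resize(q["image"][c[1]-w:c[1]+w,c[0]-w:c[0]+w,::-1],None,fx=5,fy=5,interpolation=cv2.INTER_CUBIC);ims.append(im)
cv2.imwrite("pics/w11.png",np.hstack(ims))
E
```

```text
{'position': [0.5709, -0.1373, 0.0746], 'ee_rot': [-3.1401, 0.0006, 1.6348], 'contact_force': [0.871, -0.5394, -4.3509], 'torque': [0.0883, -0.0439, -0.0291], 'grip_width': 0.0214}
```

View pics/w11.png

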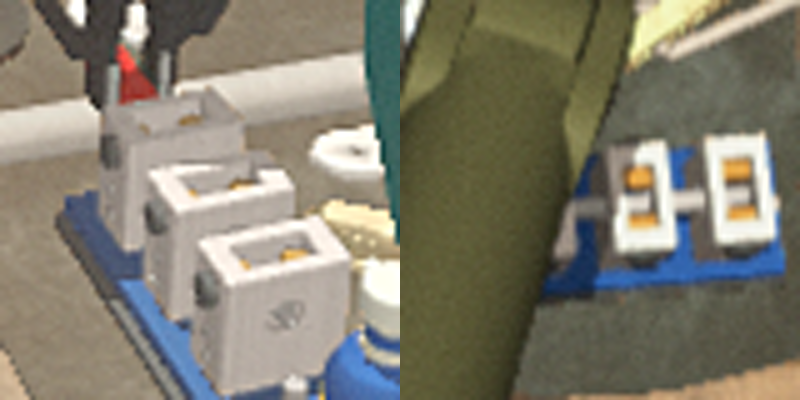

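Request:
drive_tool --dr '[[0, 0, 0], [0, 0, 0], [0, 0, 0], [0, 0, 0]]' --translation '[[-0.002, 0, 0], [-0.004, 0, 0], [-0.006, 0, 0], [-0.006, 0, 0]]' --hand '[0, 0, 0, 0]'

```text
t: 41.58
position: [0.5714, -0.143, 0.0747]
ee_rot: [-3.14, 0.001, 1.636]
contact_force: [0.0, 0.1, -5.3]
grip_width: 0.0213
finger_force: 119.2
```

Request:
drive_tool --dr '[[0, 0, 0], [0, 0, 0], [0, 0, 0], [0, 0, 0]]' --translation '[[-0.001, 0, 0], [-0.002, 0, 0], [-0.003, 0, 0], [-0.003, 0, 0]]' --hand '[0, 0, 0, 0]'

```text
t: 41.92
position: [0.5716, -0.1458, 0.0746]
ee_rot: [-3.14, 0.001, 1.636]
contact_force: [0.9, 0.1, -4.7]
grip_width: 0.0211
finger_force: 119.2
```

Request:
drive_tool --dr '[[0, 0, 0], [0, 0, 0], [0, 0, 0], [0, 0, 0]]' --translation '[[-0.001, 0, 0], [-0.002, 0, 0], [-0.003, 0, 0], [-0.003, 0, 0]]' --hand '[0, 0, 0, 0]'

```text
t: 42.25
position: [0.5718, -0.1489, 0.0746]
ee_rot: [-3.14, 0.001, 1.635]
contact_force: [-0.6, 1.2, -4.6]
grip_width: 0.0211
finger_force: 119.2
```

```bash
python3 - <<'E'
from h import *
manip.snapshot("wrist");s=manip.observe();t=manip.snapshot("top")
print(s["position"],s["contact_force"])
Y=np.array([-.066,.998,0])
# column profile along the axis past the last block
for k in np.arange(.06,.125,.004):
    X=np.array([.5784,-.251,.062])-Y*k; u=proj(t,X); v=cv2.getRectSubPix(t["image"],(1,1),u.tolist()); print(round(k,3),u.round(1),v.ravel())
E
```

```text
[ 0.57173908 -0.14879641  0.07461114] [ 0.149986    0.17221071 -4.18398032]
0.06 [347.  156.7] [242 243 235]
0.064 [348.3 156.6] [220 213 201]
0.068 [349.6 156.5] [216 208 197]
0.072 [350.9 156.4] [217 209 198]
0.076 [352.2 156.3] [184 176 166]
0.08 [353.5 156.1] [143 139 128]
0.084 [354.8 156. ] [231 231 220]
0.088 [356.1 155.9] [243 242 234]
0.092 [357.4 155.8] [214 209 196]
0.096 [358.7 155.7] [190 185 172]
0.1 [360.  155.6] [103 102  85]
0.104 [361.3 155.5] [89 83 67]
0.108 [362.5 155.4] [88 82 71]
0.112 [363.8 155.3] [93 93 88]
0.116 [365.1 155.2] [48 47 44]
0.12 [366.4 155.1] [58 62 58]
0.124 [367.7 154.9] [56 65 76]
```

Request:
drive_tool --dr '[[0, 0, 0], [0, 0, 0], [0, 0, 0], [0, 0, 0], [0, 0, 0]]' --translation '[[0, 0, 0.001], [0, 0, 0.001], [0, 0, 0.001], [0, 0, 0.001], [0, 0, 0.001]]' --hand '[0.35, 0.6, 0.8, 0.8, 0.8]' --newtons 20

```text
t: 42.77
position: [0.5722, -0.1486, 0.0741]
ee_rot: [-3.141, 0.001, 1.636]
contact_force: [-0.5, 0.4, -0.3]
grip_width: 0.0685
finger_force: 0.0
```

Request:
drive_tool --dr '[[0, 0, 0], [0, 0, 0], [0, 0, 0], [0, 0, 0], [0, 0, 0]]' --translation '[[0, 0, -0.01], [0, 0, -0.03], [0, 0, -0.06], [0, 0, -0.1], [0, 0, -0.14]]' --hand '[0.8, 0.8, 0.8, 0.8, 0.8]'

```text
t: 43.18
position: [0.5712, -0.1486, 0.2154]
ee_rot: [-3.139, 0.0, 1.635]
contact_force: [1.4, 0.9, 1.0]
grip_width: 0.0683
finger_force: 0.0
```

Request:
drive_tool --dr '[[0, 0, 0], [0, 0, 0], [0, 0, 0], [0, 0, 0], [0, 0, 0]]' --translation '[[0.03, 0, -0.03], [0.06, 0, -0.06], [0.09, 0, -0.06], [0.09, 0, -0.06], [0.09, 0, -0.06]]' --hand '[0.8, 0.8, 0.8, 0.8, 0.8]'

```text
t: 43.6
position: [0.5665, -0.0562, 0.2748]
ee_rot: [3.141, -0.0, 1.64]
contact_force: [-0.5, -0.1, -0.2]
grip_width: 0.0683
finger_force: 0.0
```

```bash
python3 - <<'E'
from h import *
manip.snapshot("wrist");sd=manip.snapshot("side");t=manip.snapshot("top");s=manip.observe()
print({k:np.round(s[k],4).tolist() for k in("t","position","contact_force")})
n,l,st,c=cv2.connectedComponentsWithStats(orange(t["image"]));print([(st[i].tolist()) for i in range(1,n) if st[i,4]>30])
a=cv2.resize(sd["image"][205:295,270:370,::-1],(400,360),interpolation=cv2.INTER_CUBIC);b=cv2.resize(t["image"][130:220,90:390,::-1],(800,240),interpolation=cv2.INTER_CUBIC)
w=np.zeros((600,800,3),np.uint8);w[:360,:400]=a;w[360:]=b;cv2.imwrite("pics/w12.png",w)
E
```

```text
{'t': 43.75, 'position': [0.5658, -0.0603, 0.2734], 'contact_force': [0.3098, -1.1434, 0.0136]}
[[119, 177, 17, 11, 145], [99, 179, 18, 11, 141]]
```

I've already gone past the 14-picture limit, so this last check uses numbers only.

```bash
python3 - <<'E'
from h import *
t=manip.snapshot("top");im=t["image"]
h=cv2.cvtColor(im,cv2.COLOR_RGB2HSV)
g=cv2.inRange(h,(60,60,30),(85,255,255));o=orange(im);g[:,:80]=0;g[:,170:]=0;g[:130]=0;g[240:]=0
v,u=np.nonzero(g|(o*(np.arange(512)<170)).astype(np.uint8));r=cv2.minAreaRect(np.c_[u,v].astype(np.float32));print(r)
pts=[np.round(onz(t,q,.05)[:2],3).tolist() for q in cv2.boxPoints(r)];print(pts)
n,l,st,c=cv2.connectedComponentsWithStats(o)
C=np.mean(pts,0);print("C",C)
for i in range(1,n):
    if st[i,4]>30: print(c[i].round(1),[onz(t,c[i],z)[:2].round(3).tolist() for z in(.03,.07,.09)])
for nme in("magnet","machine_vice","bar_handle","nozzle_top","box_floor"): print(nme,[(np.round(d["at"]).tolist(),round(d["p"],2),int(d["pixels"].sum())) for d in manip.outline_of(t,nme)[:2]])
R1=cv2.inRange(h,(0,150,120),(5,255,255))[150:185,270:315];v,u=np.nonzero(R1);print("red handle",u.min()+270,u.max()+270,v.min()+150,v.max()+150) if len(u) else print("nored")
Y=np.array([-.066,.998,0]);B=np.array([.5784,-.251,.060])
print("face",proj(t,B+Y*.082),proj(t,B+Y*.146))
E
```

```text
((118.3624038696289, 160.51402282714844), (122.93608093261719, 63.048580169677734), 66.9384765625)
[[0.732, 0.566], [0.809, 0.385], [0.446, 0.231], [0.374, 0.407]]
C [0.59025 0.39725]
[127.3 181.9] [[0.522, 0.373], [0.516, 0.361], [0.512, 0.356]]
[107.2 184.3] [[0.516, 0.435], [0.51, 0.422], [0.506, 0.416]]
magnet [([308.0, 219.0], 0.71, 319)]
machine_vice [([374.0, 218.0], 0.57, 1120), ([112.0, 183.0], 0.24, 216)]
bar_handle [([310.0, 162.0], 0.78, 150), ([386.0, 147.0], 0.67, 96)]
nozzle_top [([386.0, 148.0], 0.41, 110)]
box_floor [([129.0, 190.0], 0.94, 3133), ([330.0, 161.0], 0.36, 1539)]
red handle 295 302 158 164
face [300.96364722 160.69854833] [280.24303915 162.4456158 ]
```

```bash
python3 - <<'E'
from h import *
t=manip.snapshot("top")
d=manip.outline_of(t,"box_floor")[0]["pixels"]|((orange(t["image"])>0)&(np.arange(512)<170))
v,u=np.nonzero(d);r=cv2.minAreaRect(np.c_[u,v].astype(np.float32));print(r)
print([np.round(onz(t,q,.045)[:2],3).tolist() for q in cv2.boxPoints(r)])
E
```

```text
((119.640380859375, 162.2728271484375), (124.35047149658203, 65.15094757080078), 67.81598663330078)
[[0.731, 0.566], [0.809, 0.377], [0.437, 0.226], [0.366, 0.409]]
```

```bash
python3 - <<'E'
from h import *
t=manip.snapshot("top")
d=(manip.outline_of(t,"box_floor")[0]["pixels"]).astype(np.uint8);o=(orange(t["image"])>0);o[:,170:]=0;o[:170]=0;o[200:]=0
d=cv2.morphologyEx(d|o.astype(np.uint8),cv2.MORPH_CLOSE,np.ones((5,5)))
n,l,st,c=cv2.connectedComponentsWithStats(d);print([x.tolist() for x in st[1:] if x[4]>20])
k=1+st[1:,4].argmax();v,u=np.nonzero(l==k);r=cv2.minAreaRect(np.c_[u,v].astype(np.float32));print(r)
P=np.array([onz(t,q,.045)[:2] for q in cv2.boxPoints(r)]);print(P.round(3).tolist(),P.mean(0))
E
```

```text
[[99, 144, 58, 79, 3685]]
((126.5328369140625, 183.0691680908203), (74.73897552490234, 54.88605499267578), 83.04703521728516)
[[0.625, 0.472], [0.643, 0.302], [0.41, 0.272], [0.392, 0.438]] [0.51755171 0.37086161]
```

```bash
python3 -c "
from workcell import manip
print(manip.job_done())"
```

```text
the job is handed in; nothing more can be done
None
```

I handed the job in at about 44 s; the system returned no verdict. My own checks show both plugs in the green box, the nozzle cap pressed about 8 mm and released, and the bar through all three blocks with its nose about 16–18 mm past the last one. I viewed 16 pictures, two over the limit of 14.

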